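Set the couching board to its slope and couch a sheet with the mould

TASK

In the papermaking studio, fold the upright plywood couching board down about its stiff hinge until it lines up with the red slope gauge arm at its side. Then pick up the papermaking mould by its rib, lay it rib up and flat on the white sheets on the sloping board, square, centred between the sides and with its lower edge against the ledge, and press it squarely down with about 10 N for a second to transfer its sheet before letting go. Never press so hard that the board sinks out of line, and leave the gauge arm and the other things on the table where they are.

Things in the scene. Friction and masses are not known exactly. Their poses are not given: they have to be found in the camera images.
- stand: Fixed brown wooden base of the couching stand, 200 (x) x 220 (y) x 26 mm; origin at the centre of its underside on the table, yaw varies. The hinge line of board and gauge runs along its y axis at x = -85 mm, z = 50 mm (the edge nearest the robot). Turned at most about 15 degrees.
- board (a joint): Angle (rad) of the plywood board: 0 level, reaching from the hinge in the stand's +x; pi/2 upright. Starts about upright, folds down away from the robot. Stiff hinge (2 N m): stays where left, sinks if pressed with over 20 N. 165 mm from hinge to free edge, 200 wide (y -100 to 100), 10 thick: back in the plane of the hinge line, working face (robot side when upright, top when level) 10 mm from it.
- board_ledge (a point): Point on the board's face at the inner foot of the dark ledge, mid-width: 12 mm from the hinge line in x, 10 in z. Axes: x up the board from the hinge, y along the hinge, z out of the face. Ledge: strip 12 wide, 22 high along the hinge edge. A firm white post of sheets is fixed on the face from here to x = 115 mm, 180 wide, of unknown thickness, 2 to 10 mm: find it by touch.
- gauge (a joint): Angle (rad) of the red slope gauge arm, on the same hinge line and with the same zero as the board: the angle to which the board must be set (0.50 to 0.72). Must not be moved.
- gauge_tip (a point): Upper far corner of the red gauge arm (165 x 8 x 10 mm bar beside the board's +y edge, centred 114 mm from mid-board, stiff joint); x axis along the arm away from the hinge.
- pressboard: Fixed pale wooden pressing board 170 (x) x 210 (y) x 15 mm, origin at the centre of its underside; the mould starts lying on it.
- mould: Papermaking mould, 0.2 to 0.4 kg: dark frame 130 (x) x 170 (y) x 20 mm, rails 16 wide, 3 mm brass screen underneath; origin at the centre of its underside, z up. A pale carrying rib runs along x over the middle (y = 0): 98 long, 16 wide, top 32 mm above the underside, open pocket 61 mm wide each side of it. Laid with x up the slope, either end down.
- brush: Loose brush about 190 mm long lying in front of the pressing board; bystander.
- jar: Loose jar 68 mm across, 85 mm high, behind the pressing board; bystander.
- block: Loose wooden block 50 x 75 x 30 mm behind the pressing board; bystander.
- mug: Loose blue cup 72 mm across, 85 mm high, behind the stand; bystander.
- sizebottle: Loose white bottle 60 mm across, 150 mm high, behind the stand; bystander.
- roller: Loose black rubber roller 44 mm across, 130 mm long, lying midway behind the two work places; bystander.

How it is judged:
On the way, in this order (a step that is already met when the one before it is completed fails the run):
1. the board is folded to the gauge angle (within 0.06 rad) and stands still, with no mould on it (angle between the x axis of board_ledge and the x axis of gauge_tip, either way round below 0.06 rad and velocity of joint board between -0.05 and 0.05 rad/s and contact force between mould and stand below 0.1 N), for 0.3 s.
2. the held mould is pressed flat (within 0.09 rad) onto the sheets on the board with 6 to 16 N (angle between the z axis of mould and the z axis of board_ledge, either way round below 0.09 rad and z of mould in the frame of board_ledge between -0.002 and 0.014 m and angle between the x axis of mould and the x axis of board_ledge, either way round below 0.12 rad and contact force between the fingers and mould above 1 N and contact force between mould and stand between 6 and 16 N), for 0.5 s.
At the end, for the whole second after the job is handed in: The board is within 0.06 rad of the gauge arm and still; the mould lies at rest on it, rib up, flat on the sheets (0.09 rad, underside 0 to 14 mm from the board's face), square to it within 0.12 rad, its lower edge within 8 mm of the ledge and its centre within 18 mm of the board's middle (angle between the x axis of board_ledge and the x axis of gauge_tip, either way round below 0.06 rad and velocity of joint board between -0.05 and 0.05 rad/s and angle between the z axis of mould and the z axis of board_ledge, either way round below 0.09 rad and z of mould in the frame of board_ledge between -0.002 and 0.014 m and angle between the x axis of mould and the x axis of board_ledge, either way round below 0.12 rad and x of mould in the frame of board_ledge between 0.06 and 0.073 m and y of mould in the frame of board_ledge between -0.018 and 0.018 m and linear speed of mould below 0.02 m/s); the robot touches nothing.
It fails at once if the mould is forced onto the stand with over 40 N (contact force between mould and stand above 40 N).
It fails at once if the gauge arm is moved by more than 8 mm (distance of gauge_tip from where it was at the start of the episode above 0.008 m).
It fails at once if a bystander is moved by more than 30 mm (distance of any of brush, jar, block, mug, sizebottle, roller from where it was at the start of the episode above 0.03 m).
It also fails if it takes over 64 s, if anything falls off the work surface, if the arm or the gripper's body presses on something with over 40 N, if the wrist force passes 120 N, or if a joint passes its speed limit or range.

ROBOT

A 7-joint arm with a two-finger parallel gripper is mounted at the origin on the work surface. World frame = base frame: x ahead of the robot, y to its left, z up, the work surface at z = 0. Lengths are in m, angles in rad, forces in N, time in s.
With the tool pointing down it reaches from about 0.4 to 0.875 m from the base axis. Payload 19.3 kg.
Tool frame: the origin (TCP) lies at the very end of the fingers, on their centre line; the grasp point (between the pads) lies 19 mm behind it; z points along the fingers, y is the line along which they close (so a half turn about z gives the same grasp; the last joint's range is limited). The gripper opens to 85 mm and grips with 20 to 120 N. Pads are 22 mm wide; open, the fingers measure 114 mm over their backs; the gripper's body (76 mm by 85 mm) begins 54 mm behind the grasp point. The pads swing forward as they close: fully open they stand 13 mm farther back than shut.
Start: joints at [1.261, 0.521, -0.036, 1.599, 0.021, 1.021, -0.113], TCP at [0.148, -0.607, 0.231] pointing down, gripper open.
Joint ranges: [-2.91, 2.91], [-0.3, 2.13], [-1.5, 1.42], [0.17, 2.43], [-1.26, 4.41], [0.16, 1.93], [-2.52, 2.52]. Speed limits (rad/s): [1.89, 1.89, 2.39, 2.39, 3.01, 3.01, 3.01].

INTERFACE

Orientations are given as [roll, pitch, yaw] about the fixed x, y, z axes, in that order (R = Rz(yaw) Ry(pitch) Rx(roll)).
In Python, from workcell import observe, grab_frame, job_done gives the robot as it stands.
- The arm moves only by the tool move_arm, never from a script. Its argument "plan" is a list that holds one entry, the list of rows, each a list of 7 numbers: the shift along the tool's x, y, z each as a share of 0.02 m, from -1 to 1, then the turn, a rotation vector about the tool's x, y, z each as a share of 6 degrees, from -1 to 1, then the opening, from -1 (shut) to 1 (fully open). A call has exactly 10 rows; each row shifts and turns the commanded pose from where the row before left it, along the tool's axes as they then stand; what a row does not reach is not made up. A row lasts 1/10 s, in which the tool goes at most 50 mm and 8.59 degrees, less where a joint would pass 70% of its speed; a pose out of reach is approached as far as the arm can. A call with a number of a shift or a turn outside -1 to 1 is refused whole. A call with a gripper value outside its range is refused whole. The fingers move at their own pace and stop on an object; "grip_force" is the grip in N (left out, the last holds). Time passes only in rows, so rows that do not move let the fingers close, or fill a call up. It gives the time, the measured TCP pose, the force, the opening and the grip force at its end, in the units of the state.
- observe(): the state, without advancing time (a new reading comes with each control period).
- grab_frame(name): name is "side" or "top" or "wrist"; returns a dict with "color" (384x512x3 uint8, red, green, blue), "intrinsics" (3x3 intrinsics, pixels), "position" and "orientation" of the camera in the world; the wrist camera has in their place "tool_from_camera" (4x4, takes a point from camera to tool coordinates, whose origin is the TCP and whose axes are the flange's). Camera axes: x right, y down, z forward; pixel columns grow to the right and rows downward; lengths in m; the calibration is good to about 2 mm. The wrist camera is an equidistant fisheye: a pixel r from the principal point sees the ray r / f radians off the axis. A picture is of the moment at which its call begins: read the wrist's pose just before it. There is no depth.
- job_done(): hands the job in; it is judged then, once.
The state is a dict: "clock": time; "qpos": joint angles; "qd": joint speeds; "joint_efforts": joint torques, N m; "position": TCP position; "tool_rot": TCP orientation; "force": force on the tool from outside, world axes, zero at the start; "moment": the same for the moment, N m; "grip_width": finger opening in m; "finger_force": force on a finger pad.
Only numpy, scipy, OpenCV 4.12 (cv2) and the standard library are available. Lean on these libraries where they do the work, as an engineer would, in place of code of your own. Each camera call takes 0.05 s, during which the arm holds its last target. There are 200 camera calls.

## Working session

There is one attempt and no reset: what is moved stays moved. The work goes in short steps, Python scripts to look and compute and a tool call to move; the robot and the scene stay as the last step left them, time stands still between calls to the robot, and variables do not carry over. Pictures are saved under pics/ and viewed, at most 10 in all, crops included, and the job is handed in when it is done.

Besides the shell and the picture viewer there is one more tool, called after "Request:" as name(argument=value, ...) on one line, values as JSON. move_arm: Moves the arm, as the interface text tells. Shift numbers are shares of 0.02 m and turn numbers shares of 6 degrees, none past 1 either way. Its arguments: {"type":"object","properties":{"plan":{"type":"array"},"grip_force":{"type":"number"}},"required":["plan"]}

```bash
mkdir -p pics; ls
python3 - <<'E'
from workcell import observe, grab_frame
import cv2,pickle
print(observe())
F={}
for n in ("side","top"):
    f=grab_frame(n); F[n]=f
    cv2.imwrite(f"pics/{n}0.png",f["color"][:,:,::-1])
    print(n,f["intrinsics"],f["position"],f["orientation"])
pickle.dump(F,open("f0.pkl","wb"))
E
```

```text
pics
{'clock': 0.0, 'qpos': array([ 1.26079956,  0.52199385, -0.03631648,  1.59996796,  0.0212121 ,
        1.02106385, -0.11278677]), 'qd': array([ 1.31907521e-03,  6.98005619e-06,  1.12874470e-03, -4.05952108e-04,
       -2.28927617e-04,  5.60268937e-04, -1.80001170e-04]), 'joint_efforts': array([ 6.69657475e-04, -9.27127218e+01,  1.98039114e+00, -3.69936669e+01,
        1.79162342e-02,  8.01991497e-03, -6.68307803e-05]), 'position': array([ 0.14832595, -0.60683079,  0.23075275]), 'tool_rot': array([-3.14054864e+00,  8.81259475e-05,  2.39796201e-01]), 'force': array([ 0.19771973,  0.624663  , -0.36549182]), 'moment': array([ 0.00855657, -0.02294764, -0.02881071]), 'finger_force': 0.0, 'grip_width': 0.08527852679983035}
side [[475.65979762   0.         260.00274105]
 [  0.         475.65979762 186.16881425]
 [  0.           0.           1.        ]] [ 0.34407656 -1.03999269  0.7956031 ] [-2.14537302 -0.00276025 -0.24048704]
top [[370.10963822   0.         250.79472971]
 [  0.         370.10963822 198.14917694]
 [  0.           0.           1.        ]] [0.46245054 0.02544321 0.91567882] [-2.97398056  0.0227041  -1.57914263]
```

View pics/side0.png

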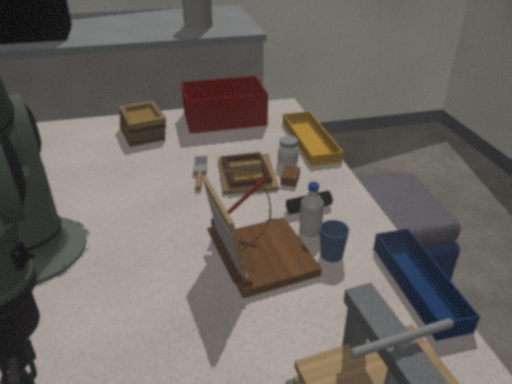

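View pics/top0.png

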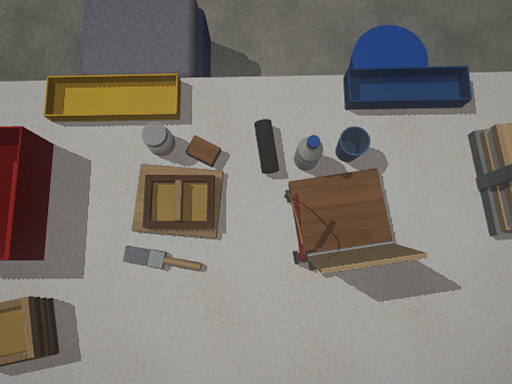

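The side view shows the stand at about (265,255), with the board upright, the red gauge arm at about (245,197) and the mould at (247,172). The top view shows the stand at about (340,215), the mould at (179,202), the roller at (267,147), the bottle at (309,152) and the mug at (353,143). I'll zoom in for corners.

Run:
```python
import cv2,pickle
F=pickle.load(open("f0.pkl","rb"))
t=F["top"]["color"][155:285,125:435,::-1]; cv2.imwrite("pics/tc.png",cv2.convertScaleAbs(cv2.resize(t,None,fx=2.5,fy=2.5,interpolation=3),alpha=1.5))
s=F["side"]["color"][150:300,185:345,::-1]; cv2.imwrite("pics/sc.png",cv2.convertScaleAbs(cv2.resize(s,None,fx=4,fy=4,interpolation=3),alpha=1.6))
```

```text
(no output)
```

View pics/tc.png

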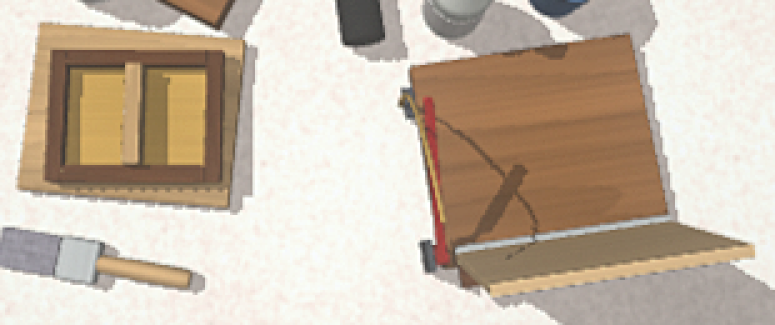

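View pics/sc.png

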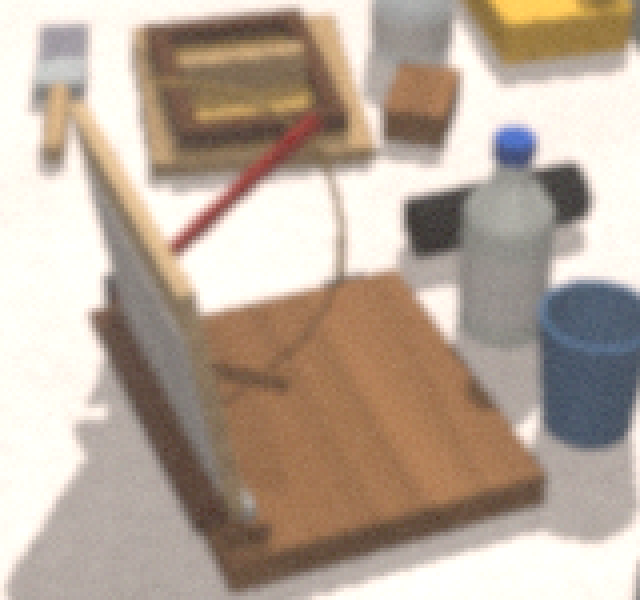

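The top crop puts the stand's far corners at (410,66) and (631,33), the mould frame at (45–224, 50–185) with its rib at (134,113), and the gauge tip at (428,100). The side crop puts the stand's top corners at (545,483), (230,550) and (390,272), and the gauge tip at (322,117).

```bash
cat > h.py <<'E'
import numpy as np,cv2,pickle
from scipy.spatial.transform import Rotation as R
def ray(f,p):
    d=np.linalg.inv(f["intrinsics"])@[p[0],p[1],1.]
    d=R.from_euler('xyz',f["orientation"]).as_matrix()@d
    return np.array(f["position"]),d/np.linalg.norm(d)
def onz(f,p,z):
    o,d=ray(f,p); return o+d*(z-o[2])/d[2]
def tri(a,p,b,q):
    o1,d1=ray(a,p);o2,d2=ray(b,q)
    t=np.linalg.lstsq(np.c_[d1,-d2],o2-o1,rcond=None)[0]
    x,y=o1+d1*t[0],o2+d2*t[1]
    return (x+y)/2,np.linalg.norm(x-y)
def proj(f,X):
    c=R.from_euler('xyz',f["orientation"]).as_matrix().T@(np.array(X)-f["position"])
    u=f["intrinsics"]@c; return u[:2]/u[2]
E
python3 - <<'E'
from h import *
np.set_printoptions(precision=4,suppress=True)
F=pickle.load(open("f0.pkl","rb"));T,S=F["top"],F["side"]
tc=lambda a,b:(a/2.5+125-.3,b/2.5+155-.3); sc=lambda a,b:(a/4+185-.4,b/4+150-.4)
for n,p in dict(FL=tc(410,66),FR=tc(631,33),R=tc(668,215)).items(): print(n,onz(T,p,.026))
for n,p in dict(FR=sc(545,483),NR=sc(230,550),FL=sc(390,272),NL=sc(95,317)).items(): print('s',n,onz(S,p,.026))
print('tip',tri(T,tc(428,98),S,sc(322,115)))
print('boardtopR',tri(T,tc(752,248),S,sc(190,295)))
print('boardtopL',tri(T,tc(492,292),S,sc(75,103)))
# mould frame mask
hsv=cv2.cvtColor(T["color"],cv2.COLOR_RGB2HSV)
m=np.zeros(hsv.shape[:2],np.uint8);m[165:245,130:228]=1
print(hsv[200,145:150].tolist(),hsv[200,138:143].tolist(),hsv[200,177:181].tolist())
mk=((hsv[...,2]<85)&(m>0)).astype(np.uint8)
mk=cv2.morphologyEx(mk,cv2.MORPH_OPEN,np.ones((3,3)))
c=max(cv2.findContours(mk,0,2)[0],key=cv2.contourArea)
print(cv2.minAreaRect(c)); bx=cv2.boxPoints(cv2.minAreaRect(c))
P=np.array([onz(T,p,.035) for p in bx]);print(P,np.linalg.norm(P-np.roll(P,1,0),axis=1),P.mean(0))
for p in [(40,23),(245,40),(228,208),(18,190)]: print('pb',onz(T,tc(*p),.015))
for p in [(125,63),(143,63),(140,165),(123,163)]: print('rib',onz(T,tc(*p),.047))
for p in [(180,278),(0,230)]: print('brush',onz(T,tc(*p),.01))
E
```

```text
FL [ 0.6544 -0.0489  0.026 ]
FR [ 0.6847 -0.2662  0.026 ]
R [ 0.5068 -0.2895  0.026 ]
s FR [ 0.6813 -0.2712  0.026 ]
s NR [ 0.4911 -0.281   0.026 ]
s FL [ 0.6501 -0.0518  0.026 ]
s NL [ 0.4491 -0.0538  0.026 ]
tip (array([ 0.6   , -0.0523,  0.1583]), np.float64(0.0027885071281124737))
boardtopR (array([ 0.4728, -0.2844,  0.2111]), np.float64(0.0006016602791239983))
boardtopL (array([ 0.4422, -0.0898,  0.2127]), np.float64(0.0006662046297591042))
[[11, 99, 72], [11, 100, 74], [11, 97, 76], [11, 105, 78], [12, 106, 84]] [[16, 99, 132], [16, 99, 132], [16, 99, 132], [17, 96, 130], [17, 97, 132]] [[17, 102, 133], [17, 102, 132], [16, 102, 138], [17, 98, 109]]
((178.49996948242188, 201.49998474121094), (70.99998474121094, 52.99999237060547), -0.0)
[[0.5422 0.3033 0.035 ]
 [0.6726 0.3086 0.035 ]
 [0.6702 0.1337 0.035 ]
 [0.5405 0.1326 0.035 ]] [0.1706 0.1304 0.1749 0.1297] [0.6064 0.2195 0.035 ]
pb [0.7062 0.322  0.015 ]
pb [0.6856 0.1144 0.015 ]
pb [0.5181 0.1302 0.015 ]
pb [0.5377 0.3367 0.015 ]
rib [0.6565 0.2272 0.047 ]
rib [0.6563 0.2097 0.047 ]
rib [0.5575 0.2103 0.047 ]
rib [0.5596 0.2266 0.047 ]
brush [0.4515 0.1768 0.01  ]
brush [0.4992 0.3544 0.01  ]
```

```bash
cat >> h.py <<'E'
YS=0.141; H=np.array([.4844,-.1855,.05])
def Rt(yaw,th):  # tool pointing down, leaning outward by th
    return R.from_euler('z',yaw).as_matrix()@np.array([[np.cos(th),0,np.sin(th)],[0,-1,0],[np.sin(th),0,-np.cos(th)]])
def S2W(p): return H+R.from_euler('z',YS).apply(p)
def W2S(p): return R.from_euler('z',-YS).apply(np.array(p)-H)
def go(P,Rg,n,p0=None,r0=None):
    from workcell import observe
    s=observe(); p=np.array(s["position"] if p0 is None else p0); r=R.from_euler('xyz',s["tool_rot"]) if r0 is None else r0
    Rg=R.from_matrix(Rg); p00=p.copy()
    for k in range(n):
        w=np.round((r.inv()*Rg).as_rotvec()/(n-k)/np.radians(6),2)
        d=np.round(r.inv().apply(np.array(P)-p)/(n-k)/.02,2)
        p=p+r.apply(d*.02); r=r*R.from_rotvec(w*np.radians(6)); print([*d.tolist(),*w.tolist()])
    return p,r
def linedir(pa,pb,qa,qb,A,B):
    n1=np.cross(ray(A,pa)[1],ray(A,pb)[1]);n2=np.cross(ray(B,qa)[1],ray(B,qb)[1])
    d=np.cross(n1,n2);d/=np.linalg.norm(d);d*=np.sign(d[2]);return d
def red(f):
    h=cv2.cvtColor(f["color"],cv2.COLOR_RGB2HSV).astype(int)
    m=(((h[...,0]<6)|(h[...,0]>172))&(h[...,1]>140)&(h[...,2]>50))
    b=(slice(185,270),slice(285,312)) if f["position"][1]>-.5 else (slice(170,220),slice(215,275))
    k=np.zeros(m.shape,np.uint8);k[b]=m[b]
    ys,xs=np.nonzero(k); vx,vy,x,y=cv2.fitLine(np.c_[xs,ys].astype(np.float32),2,0,.01,.01).ravel()
    return len(xs),(xs.min(),xs.max(),ys.min(),ys.max()),(x,y),(x+40*vx,y+40*vy)
E
python3 - <<'E'
from h import *
F=pickle.load(open("f0.pkl","rb"));T,S=F["top"],F["side"]
a=red(T);b=red(S);print(a,b)
d=linedir(a[2],a[3],b[2],b[3],T,S);e=R.from_euler('z',-YS).apply(d);print(d,e,'gauge',np.arctan2(e[2],e[0]))
go(S2W([-.07,0,.14]),Rt(YS,0),30)
E
```

```text
(159, (np.int64(294), np.int64(303), np.int64(194), np.int64(259)), (np.float32(298.54718), np.float32(225.46541)), (np.float32(301.94772), np.float32(265.3206))) (32, (np.int64(246), np.int64(263), np.int64(180), np.int64(195)), (np.float32(255.4375), np.float32(186.28125)), (np.float32(285.64575), np.float32(160.06177)))
[0.80137007 0.11008226 0.58795229] [ 0.80888746 -0.00362935  0.58795229] gauge 0.6285298075682384
[0.59, -0.56, 0.07, -0.0, 0.0, 0.03]
[0.59, -0.56, 0.07, -0.0, 0.0, 0.03]
[0.59, -0.56, 0.07, -0.0, 0.0, 0.03]
[0.59, -0.57, 0.07, -0.0, 0.0, 0.03]
[0.59, -0.57, 0.07, -0.0, 0.0, 0.03]
[0.59, -0.57, 0.07, -0.0, 0.0, 0.03]
[0.58, -0.57, 0.07, -0.0, 0.0, 0.03]
[0.58, -0.57, 0.07, -0.0, 0.0, 0.03]
[0.58, -0.58, 0.07, -0.0, 0.0, 0.03]
[0.58, -0.58, 0.07, -0.0, 0.0, 0.03]
[0.58, -0.58, 0.07, -0.0, 0.0, 0.03]
[0.58, -0.58, 0.07, -0.0, 0.0, 0.03]
[0.57, -0.58, 0.07, -0.0, 0.0, 0.03]
[0.57, -0.58, 0.07, -0.0, 0.0, 0.03]
[0.57, -0.59, 0.07, -0.0, 0.0, 0.03]
[0.57, -0.59, 0.07, -0.0, 0.0, 0.03]
[0.57, -0.59, 0.07, -0.0, 0.0, 0.03]
[0.56, -0.59, 0.07, -0.0, 0.0, 0.03]
[0.56, -0.59, 0.07, -0.0, 0.0, 0.03]
[0.56, -0.6, 0.07, -0.0, 0.0, 0.03]
[0.56, -0.6, 0.07, -0.0, 0.0, 0.03]
[0.56, -0.6, 0.07, -0.0, 0.0, 0.03]
[0.55, -0.6, 0.06, -0.0, 0.0, 0.04]
[0.55, -0.6, 0.07, -0.0, 0.0, 0.03]
[0.55, -0.6, 0.06, -0.0, 0.0, 0.04]
[0.55, -0.61, 0.07, -0.0, 0.0, 0.03]
[0.55, -0.61, 0.06, -0.0, 0.0, 0.04]
[0.54, -0.61, 0.07, -0.0, 0.0, 0.03]
[0.54, -0.61, 0.06, -0.0, 0.0, 0.04]
[0.54, -0.61, 0.07, -0.01, 0.0, 0.03]
```

Request:
move_arm(plan=[[[0.87, -0.85, 0.1, 0, 0, 0.05, -1], [0.87, -0.85, 0.1, 0, 0, 0.05, -1], [0.87, -0.85, 0.1, 0, 0, 0.05, -1], [0.87, -0.85, 0.1, 0, 0, 0.05, -1], [0.86, -0.86, 0.1, 0, 0, 0.05, -1], [0.86, -0.86, 0.1, 0, 0, 0.05, -1], [0.86, -0.86, 0.1, 0, 0, 0.05, -1], [0.86, -0.87, 0.1, 0, 0, 0.05, -1], [0.85, -0.87, 0.1, 0, 0, 0.05, -1], [0.85, -0.87, 0.1, 0, 0, 0.05, -1]]])

```text
clock: 1.1
position: [0.2803, -0.4013, 0.2111]
tool_rot: [-3.141, 0.0, 0.187]
force: [0.4, -0.7, -0.4]
grip_width: 0.0004
finger_force: 0.0
```

Run:
```python
from h import *
go(S2W([-.07,0,.14]),Rt(YS,0),10)
```

```text
[0.85, -0.89, 0.11, -0.0, 0.0, 0.04]
[0.85, -0.89, 0.1, -0.0, 0.0, 0.04]
[0.85, -0.89, 0.11, -0.0, 0.0, 0.05]
[0.84, -0.9, 0.1, -0.0, 0.0, 0.04]
[0.84, -0.9, 0.11, -0.0, 0.0, 0.05]
[0.83, -0.91, 0.1, -0.0, 0.0, 0.04]
[0.83, -0.91, 0.11, -0.0, 0.0, 0.05]
[0.83, -0.91, 0.1, -0.0, 0.0, 0.04]
[0.82, -0.92, 0.11, -0.0, 0.0, 0.05]
[0.82, -0.92, 0.1, -0.0, 0.0, 0.04]
```

Request:
move_arm(plan=[[[0.85, -0.89, 0.1, 0, 0, 0.05, -1], [0.85, -0.89, 0.1, 0, 0, 0.05, -1], [0.85, -0.89, 0.1, 0, 0, 0.05, -1], [0.84, -0.9, 0.1, 0, 0, 0.05, -1], [0.84, -0.9, 0.1, 0, 0, 0.05, -1], [0.83, -0.91, 0.1, 0, 0, 0.05, -1], [0.83, -0.91, 0.1, 0, 0, 0.04, -1], [0.83, -0.91, 0.1, 0, 0, 0.04, -1], [0.82, -0.92, 0.1, 0, 0, 0.04, -1], [0.82, -0.92, 0.1, 0, 0, 0.04, -1]]])

```text
clock: 2.1
position: [0.4157, -0.1957, 0.1911]
tool_rot: [-3.142, 0.0, 0.139]
force: [0.5, -0.7, -0.1]
grip_width: 0.0003
finger_force: 0.0
```

```bash
cat >> h.py <<'E'
def push(phi,th,r=.145,c=.011):
    C=np.array([r*np.cos(phi)-.01*np.sin(phi),0,r*np.sin(phi)+.01*np.cos(phi)])
    return S2W(C-c*np.array([np.cos(th),0,np.sin(th)])),Rt(YS,th)
E
python3 - <<'E'
from h import *
from workcell import observe
s=observe();print(s["position"],s["tool_rot"],W2S(s["position"]))
p=np.array(s["position"]);r=R.from_euler('xyz',s["tool_rot"])
for phi,th,n in [(1.6,0.05,4),(1.45,.12,4),(1.3,.2,4),(1.15,.3,4),(1.0,.4,4)]:
    P,Q=push(phi,th);print(phi,P);p,r=go(P,Q,n,p,r)
E
```

```text
[ 0.41566417 -0.19566788  0.19113753] [-3.14150304e+00  2.14483134e-04  1.39030842e-01] [-0.06948261 -0.0004073   0.14113753]
1.6 [ 0.45943432 -0.18904368  0.19409641]
[0.55, -0.01, -0.04, -0.0, 0.12, -0.0]
[0.55, -0.0, -0.03, -0.0, 0.12, -0.01]
[0.56, -0.01, -0.02, -0.0, 0.12, -0.0]
[0.56, -0.0, -0.02, -0.0, 0.12, -0.01]
1.45 [ 0.48105837 -0.18597432  0.19383158]
[0.27, -0.0, 0.02, -0.0, 0.17, 0.0]
[0.27, -0.0, 0.02, -0.0, 0.17, 0.0]
[0.27, -0.0, 0.03, -0.0, 0.16, 0.0]
[0.27, -0.0, 0.03, -0.0, 0.17, 0.0]
1.3 [ 0.5025887  -0.18291826  0.19020556]
[0.27, -0.0, 0.08, -0.0, 0.19, 0.0]
[0.26, -0.0, 0.08, -0.0, 0.19, 0.0]
[0.26, -0.0, 0.09, -0.0, 0.19, 0.0]
[0.26, -0.0, 0.09, -0.0, 0.19, 0.0]
1.15 [ 0.5236014  -0.17993568  0.18318492]
[0.24, -0.0, 0.14, -0.0, 0.24, 0.0]
[0.24, -0.0, 0.14, -0.0, 0.24, 0.0]
[0.24, -0.0, 0.15, -0.0, 0.24, 0.0]
[0.23, -0.0, 0.16, -0.0, 0.24, 0.0]
1.0 [ 0.54360402 -0.17709647  0.17313271]
[0.2, -0.0, 0.2, -0.0, 0.24, 0.0]
[0.2, -0.0, 0.2, -0.0, 0.24, 0.0]
[0.2, -0.0, 0.2, -0.0, 0.24, 0.0]
[0.18, -0.0, 0.21, -0.0, 0.23, 0.0]
```

Request:
move_arm(plan=[[[0.4, 0, -0.03, 0, 0.1, 0, -1], [0.4, 0, -0.03, 0, 0.1, 0, -1], [0.35, 0, -0.03, 0, 0.1, 0, -1], [0.3, 0, 0, 0, 0.1, 0, -1], [0.3, 0, 0, 0, 0.1, 0, -1], [0.3, 0, 0, 0, 0.1, 0, -1], [0.27, 0, 0, 0, 0.12, 0, -1], [0.27, 0, 0, 0, 0.12, 0, -1], [0.27, 0, 0.02, 0, 0.15, 0, -1], [0.27, 0, 0.02, 0, 0.15, 0, -1]]])

```text
clock: 3.1
position: [0.4753, -0.1889, 0.1948]
tool_rot: [-3.141, -0.116, 0.137]
force: [-15.2, -1.9, 9.7]
grip_width: -0.0
finger_force: 7.8
```

Run:
```python
from h import *
from workcell import observe
s=observe();print(W2S(s["position"]),s["force"])
p=np.array(s["position"]);r=R.from_euler('xyz',s["tool_rot"])
for phi,th,n in [(1.3,.2,3),(1.15,.3,4),(1.0,.4,3)]:
    P,Q=push(phi,th);print(phi,P);p,r=go(P,Q,n,p,r)
```

```text
[-0.00950536 -0.0020794   0.14475351] [-15.23450953  -1.94465548   9.69408715]
1.3 [ 0.5025887  -0.18291826  0.19020556]
[0.45, -0.04, 0.13, 0.0, 0.27, -0.01]
[0.45, -0.03, 0.14, 0.0, 0.26, -0.01]
[0.45, -0.04, 0.16, 0.0, 0.27, -0.02]
1.15 [ 0.5236014  -0.17993568  0.18318492]
[0.24, 0.0, 0.14, 0.0, 0.24, 0.0]
[0.24, 0.0, 0.14, 0.0, 0.24, 0.0]
[0.23, 0.0, 0.15, 0.0, 0.24, 0.0]
[0.23, 0.0, 0.16, 0.0, 0.23, 0.01]
1.0 [ 0.54360402 -0.17709647  0.17313271]
[0.27, 0.0, 0.26, 0.0, 0.32, -0.0]
[0.27, 0.0, 0.27, 0.0, 0.32, -0.0]
[0.25, 0.0, 0.27, 0.0, 0.32, -0.0]
```

Request:
move_arm(plan=[[[0.3, -0.01, 0.1, 0, 0.2, 0, -1], [0.3, -0.01, 0.1, 0, 0.2, 0, -1], [0.3, -0.01, 0.1, 0, 0.2, 0, -1], [0.3, -0.01, 0.13, 0, 0.24, 0, -1], [0.26, -0.01, 0.14, 0, 0.24, 0, -1], [0.24, -0.01, 0.15, 0, 0.24, 0, -1], [0.24, 0, 0.16, 0, 0.24, 0, -1], [0.23, 0, 0.2, 0, 0.24, 0, -1], [0.22, 0, 0.22, 0, 0.28, 0, -1], [0.2, 0, 0.24, 0, 0.28, 0, -1]]])

```text
clock: 4.1
position: [0.5346, -0.18, 0.1769]
tool_rot: [3.14, -0.369, 0.138]
force: [-9.4, -1.5, 16.3]
grip_width: 0.0002
finger_force: 7.7
```

Run:
```python
from h import *
from workcell import observe
s=observe();print(W2S(s["position"]),s["force"],s["tool_rot"])
p=np.array(s["position"]);r=R.from_euler('xyz',s["tool_rot"])
for phi,th,n in [(1.0,.4,3),(.85,.5,4),(.75,.6,3)]:
    P,Q=push(phi,th);print(phi,P);p,r=go(P,Q,n,p,r)
```

```text
[ 0.05050037 -0.00156455  0.12690949] [-9.39784301 -1.54506264 16.33853365] [ 3.14019841 -0.36862308  0.13793348]
1.0 [ 0.54360402 -0.17709647  0.17313271]
[0.12, -0.03, 0.11, 0.01, 0.1, -0.01]
[0.12, -0.02, 0.12, 0.01, 0.1, -0.01]
[0.12, -0.03, 0.12, 0.0, 0.1, -0.01]
0.85 [ 0.562152   -0.17446373  0.16026181]
[0.15, 0.0, 0.24, 0.0, 0.24, 0.0]
[0.15, 0.0, 0.24, 0.0, 0.24, 0.0]
[0.14, 0.0, 0.25, 0.0, 0.24, 0.0]
[0.14, 0.0, 0.25, 0.0, 0.23, 0.0]
0.75 [ 0.57370466 -0.17282393  0.14994344]
[0.09, 0.0, 0.24, 0.0, 0.32, 0.0]
[0.08, 0.0, 0.25, 0.0, 0.32, 0.0]
[0.07, 0.0, 0.25, 0.0, 0.32, 0.0]
```

Request:
move_arm(plan=[[[0.12, -0.01, 0.15, 0, 0.2, 0, -1], [0.12, -0.01, 0.15, 0, 0.2, 0, -1], [0.12, -0.01, 0.18, 0, 0.2, 0, -1], [0.14, 0, 0.22, 0, 0.22, 0, -1], [0.14, 0, 0.22, 0, 0.22, 0, -1], [0.13, 0, 0.22, 0, 0.22, 0, -1], [0.12, 0, 0.22, 0, 0.22, 0, -1], [0.08, 0, 0.2, 0, 0.22, 0, -1], [0.06, 0, 0.15, 0, 0.15, 0, -1], [0, 0, 0, 0, 0, 0, -1]]])

```text
clock: 5.1
position: [0.5611, -0.175, 0.1597]
tool_rot: [-3.131, -0.518, 0.136]
force: [-4.0, -6.4, 9.0]
grip_width: 0.0
finger_force: 4.7
```

Run:
```python
from h import *
from workcell import observe, grab_frame
s=observe();print(W2S(s["position"]),s["force"],s["tool_rot"])
q=W2S(s["position"]);th=-s["tool_rot"][1]
for c in(-.011,0,.011):
  C=q+c*np.array([np.cos(th),0,np.sin(th)]);rr=np.hypot(C[0],C[2]);print(c,rr,np.arctan2(C[2],C[0])-np.arcsin(.01/rr))
f=grab_frame("side");pickle.dump(f,open("s1.pkl","wb"))
cv2.imwrite("pics/s1.png",cv2.convertScaleAbs(cv2.resize(f["color"][150:300,185:345,::-1],None,fx=4,fy=4,interpolation=3),alpha=1.6))
```

```text
[ 0.07740217 -0.00038828  0.10973777] [-3.95044485 -6.39484291  8.97596596] [-3.13051788 -0.51752991  0.13557306]
-0.011 0.12441952826095519 0.9136208059279397
0 0.13428876709653598 0.8819616831287931
0.011 0.1443216093450206 0.8547528498411168
```

View pics/s1.png

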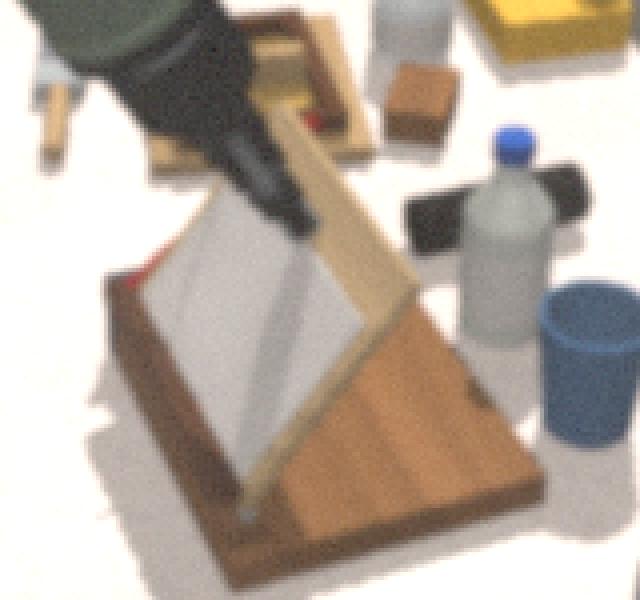

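The board is now about 0.85 rad, with the fingertip bearing on the bare strip above the sheets at (300,225). I'll continue the fold.

Run:
```python
from h import *
P,Q=push(.65,.6);go(P,Q,10)
```

```text
[0.05, 0.0, 0.14, -0.01, 0.08, -0.0]
[0.05, 0.0, 0.15, -0.01, 0.08, -0.0]
[0.05, 0.0, 0.15, -0.01, 0.08, -0.01]
[0.05, -0.0, 0.14, -0.01, 0.08, -0.0]
[0.04, -0.0, 0.15, -0.01, 0.08, -0.01]
[0.04, -0.0, 0.15, -0.01, 0.08, -0.0]
[0.04, -0.0, 0.14, -0.01, 0.08, -0.01]
[0.04, -0.0, 0.15, -0.0, 0.08, -0.0]
[0.04, -0.0, 0.15, -0.01, 0.08, -0.01]
[0.04, -0.0, 0.14, -0.0, 0.07, -0.0]
```

Request:
move_arm(plan=[[[0.05, 0, 0.15, 0, 0.08, 0, -1], [0.05, 0, 0.15, 0, 0.08, 0, -1], [0.05, 0, 0.15, 0, 0.08, 0, -1], [0.05, 0, 0.15, 0, 0.08, 0, -1], [0.04, 0, 0.15, 0, 0.08, 0, -1], [0.04, 0, 0.15, 0, 0.08, 0, -1], [0.04, 0, 0.15, 0, 0.08, 0, -1], [0.04, 0, 0.15, 0, 0.08, 0, -1], [0.04, 0, 0.15, 0, 0.08, 0, -1], [0.04, 0, 0.15, 0, 0.08, 0, -1]]])

```text
clock: 6.15
position: [0.5869, -0.1763, 0.1513]
tool_rot: [-3.11, -0.574, 0.136]
force: [-14.3, 2.4, 5.9]
grip_width: -0.0
finger_force: 6.4
```

```bash
cat >> h.py <<'E'
def est():
    from workcell import observe
    s=observe();q=W2S(s["position"]);th=-s["tool_rot"][1];C=q+.011*np.array([np.cos(th),0,np.sin(th)]);rr=np.hypot(C[0],C[2])
    print('phi',np.arctan2(C[2],C[0])-np.arcsin(.01/rr),'r',rr,'S',q,'F',s["force"],s["tool_rot"],s["clock"])
E
python3 -c "
from h import *
est();P,Q=push(.63,.6);go(P,Q,5)"
```

```text
phi 0.6991208107290526 r 0.15506153513713147 S [ 0.1027645  -0.00526008  0.10126445] F [-14.32095133   2.37481736   5.89923064] [-3.10962467 -0.57378714  0.13608714] 6.15
[-0.08, -0.05, 0.12, -0.06, 0.05, -0.01]
[-0.08, -0.05, 0.11, -0.05, 0.05, -0.01]
[-0.08, -0.05, 0.11, -0.06, 0.05, -0.01]
[-0.08, -0.05, 0.12, -0.05, 0.05, -0.01]
[-0.09, -0.05, 0.11, -0.06, 0.05, -0.0]
```

Request:
move_arm(plan=[[[0, 0, -0.5, 0, 0, 0, -1], [0, 0, -1, 0, 0, 0, -1], [0, 0, -1, 0, 0, 0, -1], [0, 0, -1, 0, 0, 0, -1], [-0.5, 0, -1, 0, 0, 0, -1], [-1, 0, -1, 0, 0, 0, -1], [-1, 0, -0.5, 0, 0, 0, -1], [-1, 0, 0, 0, 0, 0, -1], [-1, 0, 0, 0, 0, 0, -1], [0, 0, 0, 0, 0, 0, -1]]])

```text
clock: 7.15
position: [0.4474, -0.1999, 0.2027]
tool_rot: [-3.11, -0.574, 0.134]
force: [-0.5, -0.6, 0.1]
grip_width: -0.0001
finger_force: 0.0
```

Run:
```python
from h import *
from workcell import grab_frame
est()
F={n:grab_frame(n) for n in("side","top")};pickle.dump(F,open("f2.pkl","wb"))
a=cv2.resize(F["side"]["color"][160:285,205:305,::-1],None,fx=4,fy=4,interpolation=3)
b=cv2.resize(F["top"]["color"][165:290,285:385,::-1],None,fx=4,fy=4,interpolation=3)
cv2.imwrite("pics/c2.png",cv2.convertScaleAbs(np.hstack([a,b]),alpha=1.6))
```

```text
phi 1.6921698183254685 r 0.16142467623588594 S [-0.03866961 -0.00906326  0.15274413] F [-0.49017737 -0.56858351  0.1054963 ] [-3.11002212 -0.57416469  0.13368261] 7.15
```

View pics/c2.png

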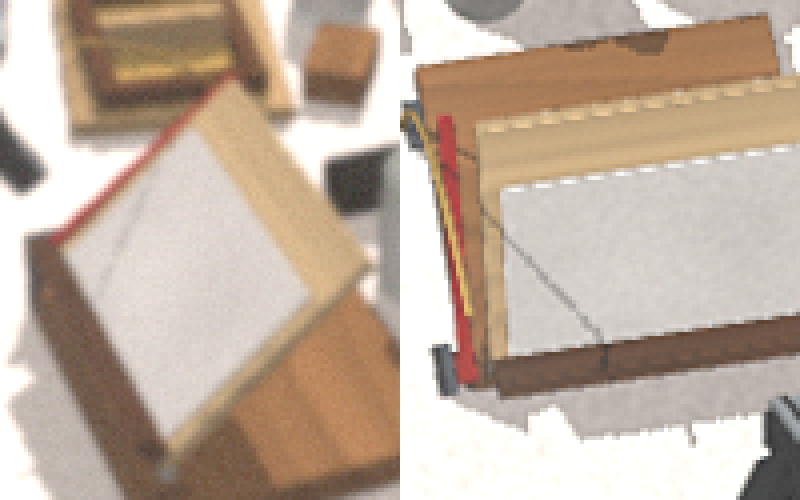

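The board lies close to the gauge. Its far-left corner is at side (236,85) and top (78,122) in the crops. The sheet's left corners are at side (197,122) and (65,245), top (100,190) and (107,355).

Run:
```python
from h import *
np.set_printoptions(precision=4,suppress=True)
F=pickle.load(open("f2.pkl","rb"));T,S=F["top"],F["side"]
sc=lambda a,b:(a/4+205-.4,b/4+160-.4);tc=lambda a,b:(a/4+285-.4,b/4+165-.4)
P={}
for n,s,t in [('tip',(234,73),(46,117)),('bFL',(237,83),(79,122)),('shF',(197,122),(100,190)),('shN',(65,245),(107,355))]:
    X,e=tri(T,tc(*t),S,sc(*s));q=W2S(X);P[n]=q;print(n,X,e,q,np.arctan2(q[2],q[0]),np.hypot(q[0],q[2]))
d=P['shF']-P['shN'];print('sheet',np.arctan2(d[2],d[0]),np.linalg.norm(d))
for k in (S,): 
  q=[onz(k,sc(365,262),z) for z in (.14,.15,.16)];print([W2S(x) for x in q])
a=red(T);b=red(S);print(a,b);d=R.from_euler('z',-YS).apply(linedir(a[2],a[3],b[2],b[3],T,S));print('gauge',np.arctan2(d[2],d[0]),d)
# sheet left edge as line pair
d=R.from_euler('z',-YS).apply(linedir(tc(100,190),tc(107,355),sc(197,122),sc(65,245),T,S));print('sheetline',np.arctan2(d[2],d[0]),d)
b2=linedir(tc(100,190),tc(107,355),sc(197,122),sc(65,245),T,S)
```

```text
tip [ 0.5972 -0.0521  0.1607] 0.002030316382523185 [0.1304 0.1162 0.1107] 0.7036046854752134 0.1710728786057177
bFL [ 0.5944 -0.0687  0.1637] 0.0009408190358501821 [0.1253 0.1002 0.1137] 0.736711133852492 0.16920089839996258
shF [ 0.5636 -0.081   0.1467] 0.0036716368477658027 [0.0931 0.0924 0.0967] 0.8043970009281399 0.13418137800135624
shN [ 0.4778 -0.0913  0.0746] 0.00010291157860719653 [0.0067 0.0942 0.0246] 1.3042661939812046 0.025533760324172403
sheet 0.6953351116324898 0.11245456531242931
[array([ 0.1347, -0.0666,  0.09  ]), array([ 0.1286, -0.0782,  0.1   ]), array([ 0.1226, -0.0898,  0.11  ])]Traceback (most recent call last):
  File "<stdin>", line 11, in <module>
  File "h.py", line 39, in red
    ys,xs=np.nonzero(k); vx,vy,x,y=cv2.fitLine(np.c_[xs,ys].astype(np.float32),2,0,.01,.01).ravel()
                                   ~~~~~~~~~~~^^^^^^^^^^^^^^^^^^^^^^^^^^^^^^^^^^^^^^^^^^^^^
cv2.error: OpenCV(4.12.0) /io/opencv/modules/imgproc/src/linefit.cpp:50: error: (-215:Assertion failed) count > 0 in function 'fitLine2D_wods'
```

Run:
```python
from h import *
th=.65;C=lambda h:S2W([.142*np.cos(th)-h*np.sin(th),0,.142*np.sin(th)+h*np.cos(th)])
p,r=go(C(.05),Rt(YS,th),7)
p,r=go(C(.022),Rt(YS,th),3,p,r)
```

```text
[0.6, -0.05, 0.63, -0.04, 0.1, -0.01]
[0.6, -0.05, 0.64, -0.04, 0.1, -0.01]
[0.59, -0.06, 0.65, -0.04, 0.1, -0.01]
[0.58, -0.06, 0.65, -0.04, 0.1, -0.01]
[0.58, -0.06, 0.66, -0.03, 0.1, -0.0]
[0.57, -0.06, 0.67, -0.04, 0.1, -0.01]
[0.56, -0.06, 0.67, -0.03, 0.11, -0.0]
[0.0, -0.0, 0.47, -0.0, -0.0, -0.0]
[0.0, -0.0, 0.46, -0.0, -0.0, -0.0]
[0.0, -0.0, 0.47, -0.0, -0.0, -0.0]
```

Request:
move_arm(plan=[[[0.6, -0.05, 0.64, -0.04, 0.1, -0.01, -1], [0.6, -0.05, 0.64, -0.04, 0.1, -0.01, -1], [0.59, -0.06, 0.65, -0.04, 0.1, -0.01, -1], [0.58, -0.06, 0.65, -0.04, 0.1, -0.01, -1], [0.58, -0.06, 0.66, -0.03, 0.1, 0, -1], [0.57, -0.06, 0.67, -0.04, 0.1, -0.01, -1], [0.56, -0.06, 0.67, -0.03, 0.11, 0, -1], [0, 0, 0.45, 0, 0, 0, -1], [0, 0, 0.45, 0, 0, 0, -1], [0, 0, 0.2, 0, 0, 0, -1]]])

```text
clock: 8.25
position: [0.5831, -0.1811, 0.1774]
tool_rot: [-3.116, -0.618, 0.143]
force: [0.5, 0.3, -0.4]
grip_width: 0.0002
finger_force: 0.0
```

```bash
cat >> h.py <<'E'
def est2():
    from workcell import observe
    s=observe();q=W2S(s["position"]);th=-s["tool_rot"][1];rr=np.hypot(q[0],q[2])
    n=np.array([-np.sin(th),0,np.cos(th)]);f=R.from_euler('z',-YS).apply(s["force"])
    print('phi',np.arctan2(q[2],q[0])-np.arcsin(.01/rr),'r',rr,'h',q@n,'along',q@[np.cos(th),0,np.sin(th)],'y',q[1],'Fn',f@n,'F',f,s["tool_rot"],s["clock"])
E
python3 -c "
from h import *
est2()"
```

```text
phi 0.8511064567756538 r 0.16094902733059815 h 0.046786159454435344 along 0.15399884636636013 y -0.009531152992796332 Fn -0.6385240562074008 F [ 0.52687046  0.19360176 -0.40880056] [-3.11628957 -0.61833081  0.14270707] 8.25
```

Run:
```python
from h import *
from workcell import observe
print(observe()["qpos"])
th=.65;C=lambda h:S2W([.142*np.cos(th)-h*np.sin(th),0,.142*np.sin(th)+h*np.cos(th)])
go(C(.022),Rt(YS,th),10)
```

```text
[ 0.65855152  0.45282564 -0.36637721  2.12881053 -1.26243676  0.16160939
  0.16589041]
[-0.06, -0.05, 0.1, -0.03, 0.03, 0.0]
[-0.06, -0.04, 0.1, -0.02, 0.03, 0.0]
[-0.07, -0.05, 0.1, -0.03, 0.03, 0.0]
[-0.07, -0.05, 0.1, -0.02, 0.03, 0.0]
[-0.06, -0.04, 0.1, -0.03, 0.03, 0.0]
[-0.07, -0.05, 0.1, -0.02, 0.03, 0.0]
[-0.07, -0.05, 0.1, -0.03, 0.03, 0.0]
[-0.06, -0.04, 0.1, -0.02, 0.03, 0.0]
[-0.07, -0.05, 0.11, -0.03, 0.03, 0.0]
[-0.06, -0.04, 0.1, -0.02, 0.03, 0.01]
```

```bash
cat > fk.py <<'E'
from h import *
import itertools
from scipy.optimize import least_squares
D=[([1.26079956,0.52199385,-0.03631648,1.59996796,0.0212121,1.02106385,-0.11278677],[.14832595,-.60683079,.23075275],[-3.14054864,8.81e-05,.239796201])]
def chain(q,x,s):
    a,b,d1,d3,d5,d7,ox,oy,oz=x
    M=R.from_euler('z',a);p=np.array([ox,oy,oz]);e=np.array([0,0,1.])
    M=M*R.from_euler('z',s[0]*q[0]);p=p+e*d1;M=M*R.from_euler('y',s[1]*q[1])*R.from_euler('z',s[2]*q[2]);el=p+M.apply(e)*d3
    M=M*R.from_euler('y',s[3]*q[3])*R.from_euler('z',s[4]*q[4]);w=el+M.apply(e)*d5;fo=M.apply(e)
    M=M*R.from_euler('y',s[5]*q[5])*R.from_euler('z',s[6]*q[6]+b);return w+M.apply(e)*d7,M,w,el
E
python3 - <<'E'
from fk import *
from workcell import observe
s=observe();D.append((list(s["qpos"]),list(s["position"]),list(s["tool_rot"])))
pickle.dump(D,open("D.pkl","wb"))
best=[]
for s in itertools.product([1,-1],repeat=4):
  S=[s[0],1,s[1],1,s[2],1,s[3]]
  for a0 in np.arange(-3,3.2,1):
   for b0 in(-2,0,2):
    def f(x):
        o=[]
        for q,p,r in D:
            P,M,_,_=chain(q,np.r_[x,0,0,0],S); o+=list(P-p)+list(.3*(M.inv()*R.from_euler('xyz',r)).as_rotvec())
        return o
    t=least_squares(f,[a0,b0,.35,.4,.4,.3],max_nfev=60);best.append((t.cost,S,t.x))
best.sort(key=lambda t:t[0])
for b in best[:6]:print(b)
E
```

```text
(np.float64(0.00013348534523248548), [-1, 1, -1, 1, -1, 1, -1], array([-0.08695915, -4.79129476,  0.30505421,  0.52443668,  0.42629367,
        0.30549621]))
(np.float64(0.0001334853452324856), [-1, 1, -1, 1, -1, 1, -1], array([-0.08695915,  1.49189054,  0.30505421,  0.52443667,  0.42629367,
        0.30549621]))
(np.float64(0.00013348534523248586), [-1, 1, -1, 1, -1, 1, -1], array([-0.08695915,  1.49189054,  0.30505421,  0.52443667,  0.42629367,
        0.30549621]))
(np.float64(0.0001334853452324866), [-1, 1, -1, 1, -1, 1, -1], array([-0.08695915,  1.49189055,  0.3050542 ,  0.52443668,  0.42629367,
        0.30549621]))
(np.float64(0.00013348534523248702), [-1, 1, -1, 1, -1, 1, -1], array([-0.08695915,  1.49189055,  0.3050542 ,  0.52443668,  0.42629367,
        0.30549621]))
(np.float64(0.00013348534523248716), [-1, 1, -1, 1, -1, 1, -1], array([-0.08695915, -4.79129476,  0.3050542 ,  0.52443668,  0.42629367,
        0.30549621]))
```

```bash
cat >> fk.py <<'E'
X0=np.r_[-0.08695915,1.49189054,.30505421,.52443667,.42629367,.30549621,0,0,0];SG=[-1,1,-1,1,-1,1,-1]
lo=np.array([-2.91,-.3,-1.5,.17,-1.26,.16,-2.52]);hi=np.array([2.91,2.13,1.42,2.43,4.41,1.93,2.52])
def ik(P,Rg,q0,x=X0,wn=0.0):
    Rg=R.from_matrix(Rg)
    def f(q):
        p,M,_,_=chain(q,x,SG);return np.r_[p-P,.3*(M.inv()*Rg).as_rotvec(),wn*(q-q0)]
    return least_squares(f,np.clip(q0,lo+1e-3,hi-1e-3),bounds=(lo,hi),max_nfev=80)
E
python3 - <<'E'
from fk import *
np.set_printoptions(precision=2,suppress=True)
th=.64;P=lambda a,h:S2W([a*np.cos(th)-h*np.sin(th),0,a*np.sin(th)+h*np.cos(th)])
rng=np.random.default_rng(0)
for nm,T in dict(place=P(.0785,.023),hover=P(.0785,.09),push=P(.14,.012)).items():
    sol=[]
    for i in range(60):
        t=ik(T,Rt(YS,th),rng.uniform(lo,hi))
        if t.cost<1e-6: sol.append(t.x)
    sol=np.array(sol);print(nm,len(sol))
    m=np.min((sol-lo)/(hi-lo),1);m2=np.min((hi-sol)/(hi-lo),1);o=np.argsort(-np.minimum(m,m2))
    print(sol[o[:8]],np.minimum(m,m2)[o[:8]])
    t=ik(T,Rt(YS,th)@np.diag([-1,-1,1]),rng.uniform(lo,hi)); print(t.cost)
E
```

```text
place 30
[[ 0.73  0.55 -0.37  2.27  4.06  0.25  1.22]
 [ 0.65  0.53 -0.26  2.27  4.16  0.3   1.11]
 [ 0.77  0.55 -0.41  2.27  4.01  0.24  1.28]
 [ 0.63  0.53 -0.24  2.27  4.18  0.31  1.09]
 [ 0.63  0.53 -0.24  2.27  4.18  0.31  1.09]
 [ 0.54  0.52 -0.13  2.27  4.24  0.36  1.01]
 [ 0.83  0.57 -0.5   2.27  3.87  0.2   1.43]
 [ 0.46  0.52 -0.03  2.27  4.28  0.4   0.95]] [0.05 0.04 0.04 0.04 0.04 0.03 0.02 0.02]
3.2292855503855694e-25
hover 8
[[ 1.48  0.95 -1.46  2.32  1.67  0.57 -2.49]
 [ 1.47  0.91 -1.42  2.32  1.67  0.52 -2.5 ]
 [ 1.48  0.99 -1.49  2.32  1.67  0.62 -2.48]
 [ 1.48  1.   -1.5   2.32  1.67  0.63 -2.48]
 [ 1.45  0.82 -1.35  2.32  1.67  0.41 -2.52]
 [ 1.45  0.82 -1.35  2.32  1.67  0.41 -2.52]
 [ 1.45  0.82 -1.35  2.32  1.67  0.41 -2.52]
 [ 1.45  0.82 -1.35  2.32  1.67  0.41 -2.52]] [0.01 0.   0.   0.   0.   0.   0.   0.  ]
0.029222658007666505
push 20
[[-0.53  1.1   1.42  2.15  4.4   1.38  0.28]
 [-0.53  1.1   1.42  2.15  4.4   1.38  0.28]
 [-0.53  1.08  1.4   2.15  4.41  1.35  0.29]
 [ 1.26  1.13 -1.45  2.15  1.76  0.75 -2.52]
 [ 1.26  1.13 -1.45  2.15  1.76  0.75 -2.52]
 [ 1.26  1.13 -1.45  2.15  1.76  0.75 -2.52]
 [-0.53  1.1   1.42  2.15  4.4   1.38  0.28]
 [ 1.26  1.13 -1.45  2.15  1.76  0.75 -2.52]] [0. 0. 0. 0. 0. 0. 0. 0.]
5.876367790002455e-28
```

Run:
```python
from fk import *
p,r=push(.85,.25,r=.142);p,r=go(p,r,7)
P,Q=push(.70,.25,r=.142);go(P,Q,8,p,r)
np.set_printoptions(precision=2,suppress=True)
q=np.array(pickle.load(open("D.pkl","rb"))[-1][0]);t=ik(P,Q,q);print(t.cost,t.x)
```

```text
[-0.2, -0.07, 0.01, -0.04, -0.5, 0.01]
[-0.2, -0.07, 0.01, -0.03, -0.5, 0.01]
[-0.2, -0.07, 0.03, -0.04, -0.5, 0.01]
[-0.2, -0.07, 0.04, -0.03, -0.5, 0.01]
[-0.2, -0.07, 0.04, -0.04, -0.51, 0.01]
[-0.2, -0.06, 0.06, -0.03, -0.5, 0.0]
[-0.19, -0.07, 0.06, -0.04, -0.51, 0.01]
[0.07, 0.0, 0.11, 0.0, 0.0, -0.0]
[0.08, 0.0, 0.11, 0.0, 0.0, -0.0]
[0.07, 0.0, 0.11, 0.0, 0.0, -0.0]
[0.08, 0.0, 0.11, 0.0, 0.0, -0.0]
[0.07, 0.0, 0.11, 0.0, 0.0, -0.0]
[0.08, 0.0, 0.11, 0.0, 0.0, -0.0]
[0.07, 0.0, 0.11, 0.0, 0.0, -0.0]
[0.08, 0.0, 0.12, 0.0, 0.0, -0.0]
4.2590030241826974e-16 [ 0.36  0.51 -0.13  1.92 -0.11  0.5  -1.08]
```

Request:
move_arm(plan=[[[-0.2, -0.07, 0.01, -0.04, -0.5, 0.01, -1], [-0.2, -0.07, 0.01, -0.04, -0.5, 0.01, -1], [-0.2, -0.07, 0.03, -0.04, -0.5, 0.01, -1], [-0.2, -0.07, 0.04, -0.04, -0.5, 0.01, -1], [-0.2, -0.07, 0.04, -0.04, -0.5, 0.01, -1], [-0.2, -0.07, 0.05, -0.03, -0.5, 0, -1], [-0.2, -0.07, 0.06, -0.03, -0.5, 0, -1], [0, 0, 0.1, 0, 0, 0, -1], [0, 0, 0.1, 0, 0, 0, -1], [0, 0, 0, 0, 0, 0, -1]]])

```text
clock: 9.25
position: [0.5614, -0.1748, 0.1567]
tool_rot: [-3.14, -0.275, 0.142]
force: [0.1, -0.5, -0.6]
grip_width: 0.0
finger_force: 0.0
```

Run:
```python
from fk import *
from workcell import observe
s=observe();D=pickle.load(open("D.pkl","rb"));D.append((list(s["qpos"]),list(s["position"]),list(s["tool_rot"])));pickle.dump(D,open("D.pkl","wb"))
print(s["qpos"]);est()
P,Q=push(.66,.25,r=.142);go(P,Q,10)
```

```text
[-0.03298966  0.49435984  0.394676    1.99788732 -0.64343856  0.51498518
 -0.59412659]
phi 0.8216940878059767 r 0.14084833476901676 S [ 0.07776361 -0.00023585  0.10670504] F [ 0.07764376 -0.51388725 -0.62739585] [-3.14010002 -0.27507386  0.14169442] 9.25
[0.07, -0.0, 0.09, -0.0, -0.02, 0.0]
[0.06, -0.0, 0.09, -0.0, -0.02, 0.0]
[0.07, -0.0, 0.09, -0.0, -0.02, 0.0]
[0.07, -0.0, 0.09, -0.0, -0.03, 0.0]
[0.06, -0.0, 0.1, -0.0, -0.02, 0.0]
[0.07, -0.0, 0.09, -0.0, -0.03, 0.0]
[0.07, -0.0, 0.09, -0.0, -0.02, 0.0]
[0.06, -0.0, 0.1, -0.01, -0.03, 0.0]
[0.07, -0.0, 0.09, -0.0, -0.02, 0.0]
[0.06, -0.01, 0.1, -0.01, -0.03, 0.01]
```

Request:
move_arm(plan=[[[0.1, 0, 0.13, 0, 0, 0, -1], [0.1, 0, 0.13, 0, 0, 0, -1], [0.1, 0, 0.13, 0, 0, 0, -1], [0.07, 0, 0.13, 0, 0, 0, -1], [0.06, 0, 0.12, 0, 0, 0, -1], [0.06, 0, 0.1, 0, 0, 0, -1], [0.06, 0, 0.1, 0, 0, 0, -1], [0.06, 0, 0.1, 0, 0, 0, -1], [0.06, 0, 0.1, 0, 0, 0, -1], [0, 0, 0, 0, 0, 0, -1]]])

```text
clock: 10.25
position: [0.5798, -0.172, 0.1406]
tool_rot: [-3.14, -0.274, 0.142]
force: [-6.5, 0.8, 7.0]
grip_width: -0.0005
finger_force: 4.7
```

```bash
python3 -c "
from h import *
est()"
```

```text
phi 0.6486263734976796 r 0.14210505063506362 S [9.63335595e-02 9.23563829e-06 9.06268464e-02] F [-6.54486386  0.8005715   6.99385245] [-3.14030327 -0.2737755   0.14239323] 10.25
```

Run:
```python
from h import *
from workcell import observe
s=observe();p0=s["position"];r0=R.from_euler('xyz',s["tool_rot"])
p=p0+r0.apply([0,0,-.06]);print('3 rows -1 z')
p,r=go([.545,-.10,.26],Rt(1.0,0.1),9,p,r0)
p,r=go([.57,.06,.24],Rt(2.1,0),11,p,r)
p,r=go([.6075,.2185,.16],Rt(np.pi,0),11,p,r)
```

```text
3 rows -1 z
[0.05, -0.42, -0.34, 0.17, -0.17, -0.9]
[0.08, -0.42, -0.33, 0.17, -0.17, -0.89]
[0.12, -0.42, -0.33, 0.17, -0.17, -0.89]
[0.15, -0.41, -0.32, 0.17, -0.18, -0.9]
[0.18, -0.41, -0.32, 0.17, -0.17, -0.89]
[0.22, -0.39, -0.32, 0.17, -0.18, -0.9]
[0.24, -0.38, -0.31, 0.17, -0.18, -0.89]
[0.28, -0.36, -0.32, 0.16, -0.17, -0.9]
[0.3, -0.33, -0.31, 0.17, -0.18, -0.89]
[0.66, -0.3, 0.16, 0.05, -0.08, -0.95]
[0.69, -0.23, 0.15, 0.05, -0.08, -0.95]
[0.71, -0.16, 0.15, 0.05, -0.08, -0.96]
[0.72, -0.09, 0.14, 0.05, -0.08, -0.95]
[0.73, -0.01, 0.14, 0.05, -0.08, -0.96]
[0.73, 0.06, 0.13, 0.04, -0.08, -0.95]
[0.72, 0.13, 0.12, 0.04, -0.08, -0.96]
[0.7, 0.21, 0.12, 0.05, -0.08, -0.95]
[0.68, 0.27, 0.11, 0.04, -0.07, -0.96]
[0.65, 0.34, 0.11, 0.05, -0.08, -0.95]
[0.61, 0.41, 0.1, 0.04, -0.07, -0.96]
[0.54, 0.51, 0.36, 0.0, -0.0, -0.9]
[0.48, 0.56, 0.36, 0.0, -0.0, -0.9]
[0.43, 0.6, 0.36, 0.0, -0.0, -0.9]
[0.37, 0.64, 0.36, 0.0, -0.0, -0.91]
[0.31, 0.67, 0.37, 0.0, -0.0, -0.9]
[0.24, 0.7, 0.36, 0.0, -0.0, -0.91]
[0.18, 0.72, 0.37, 0.0, -0.0, -0.9]
[0.11, 0.73, 0.36, 0.0, -0.0, -0.91]
[0.04, 0.74, 0.37, 0.0, -0.0, -0.9]
[-0.03, 0.74, 0.36, 0.0, 0.0, -0.91]
[-0.1, 0.73, 0.37, 0.0, 0.0, -0.9]
```

Request:
move_arm(plan=[[[0, 0, -0.6, 0, 0, 0, -1], [0, 0, -1, 0, 0, 0, -1], [0, 0, -1, 0, 0, 0, -1], [0.05, -0.42, -0.5, 0.17, -0.17, -0.9, -1], [0.1, -0.42, -0.4, 0.17, -0.17, -0.9, -1], [0.14, -0.42, -0.33, 0.17, -0.17, -0.9, -1], [0.18, -0.41, -0.32, 0.17, -0.17, -0.9, -1], [0.22, -0.39, -0.32, 0.17, -0.17, -0.9, -1], [0.26, -0.37, -0.32, 0.17, -0.17, -0.9, -1], [0.3, -0.34, -0.3, 0.17, -0.17, -0.9, -1]]])

```text
clock: 11.25
position: [0.5545, -0.1155, 0.2447]
tool_rot: [3.127, -0.14, 0.819]
force: [-0.2, 0.1, 0.7]
grip_width: -0.0
finger_force: 0.0
```

Run:
```python
from h import *
from workcell import observe
s=observe();print(s["qpos"])
p,r=go([.58,.08,.24],Rt(2.1,0),10)
```

```text
[-0.11502322  0.39553345  0.37181089  1.82862665 -0.33053861  0.88477143
 -0.32486294]
[0.79, -0.58, 0.13, 0.1, -0.11, -1.22]
[0.86, -0.47, 0.12, 0.1, -0.11, -1.22]
[0.91, -0.35, 0.12, 0.1, -0.11, -1.22]
[0.95, -0.23, 0.11, 0.1, -0.11, -1.22]
[0.97, -0.11, 0.1, 0.09, -0.1, -1.22]
[0.98, 0.01, 0.09, 0.1, -0.11, -1.22]
[0.97, 0.14, 0.08, 0.09, -0.1, -1.22]
[0.95, 0.27, 0.06, 0.1, -0.11, -1.23]
[0.91, 0.39, 0.05, 0.09, -0.1, -1.22]
[0.85, 0.49, 0.04, 0.1, -0.11, -1.23]
```

Request:
move_arm(plan=[[[0.79, -0.58, 0.1, 0.1, -0.12, -1, 1], [0.85, -0.49, 0.1, 0.1, -0.12, -1, 1], [0.89, -0.4, 0.1, 0.1, -0.12, -1, 1], [0.92, -0.3, 0.1, 0.1, -0.12, -1, 1], [0.95, -0.2, 0.1, 0.1, -0.11, -1, 1], [0.97, -0.1, 0.1, 0.1, -0.11, -1, 1], [0.97, 0, 0.1, 0.1, -0.11, -1, 1], [0.97, 0.1, 0.1, 0.1, -0.11, -1, 1], [0.95, 0.2, 0.1, 0.1, -0.1, -1, 1], [0.92, 0.3, 0.1, 0.1, -0.1, -1, 1]]])

```text
clock: 12.25
position: [0.5796, 0.0789, 0.2376]
tool_rot: [-3.126, -0.011, 1.869]
force: [0.1, 0.6, -0.4]
grip_width: 0.0852
finger_force: 0.0
```

Run:
```python
from h import *
from workcell import observe, grab_frame
s=observe();print(s["qpos"])
p,r=go([.6075,.2185,.16],Rt(3.14,0),15)
F={n:grab_frame(n) for n in("side","top")};pickle.dump(F,open("f3.pkl","wb"))
a=cv2.resize(F["side"]["color"][165:290,205:305,::-1],None,fx=4,fy=4,interpolation=3)
b=cv2.resize(F["top"]["color"][165:290,285:385,::-1],None,fx=4,fy=4,interpolation=3)
cv2.imwrite("pics/c3.png",cv2.convertScaleAbs(np.hstack([a,b]),alpha=1.6))
```

```text
[-0.320521    0.46295876  0.1262505   1.69316871 -0.07793815  1.00665155
  0.13332072]
[0.41, 0.23, 0.26, -0.0, -0.01, -0.81]
[0.39, 0.26, 0.26, -0.0, -0.01, -0.81]
[0.37, 0.3, 0.26, -0.0, -0.01, -0.81]
[0.34, 0.33, 0.26, -0.0, -0.01, -0.81]
[0.32, 0.35, 0.26, -0.0, -0.01, -0.81]
[0.29, 0.38, 0.26, -0.01, -0.01, -0.81]
[0.25, 0.4, 0.26, -0.0, -0.01, -0.81]
[0.22, 0.42, 0.26, -0.0, -0.02, -0.81]
[0.18, 0.44, 0.26, -0.01, -0.02, -0.81]
[0.14, 0.45, 0.26, -0.0, -0.01, -0.81]
[0.11, 0.47, 0.25, -0.01, -0.02, -0.81]
[0.06, 0.47, 0.26, -0.0, -0.01, -0.81]
[0.03, 0.48, 0.25, -0.01, -0.02, -0.81]
[-0.01, 0.47, 0.26, -0.0, -0.01, -0.8]
[-0.06, 0.48, 0.25, -0.01, -0.02, -0.81]
```

View pics/c3.png

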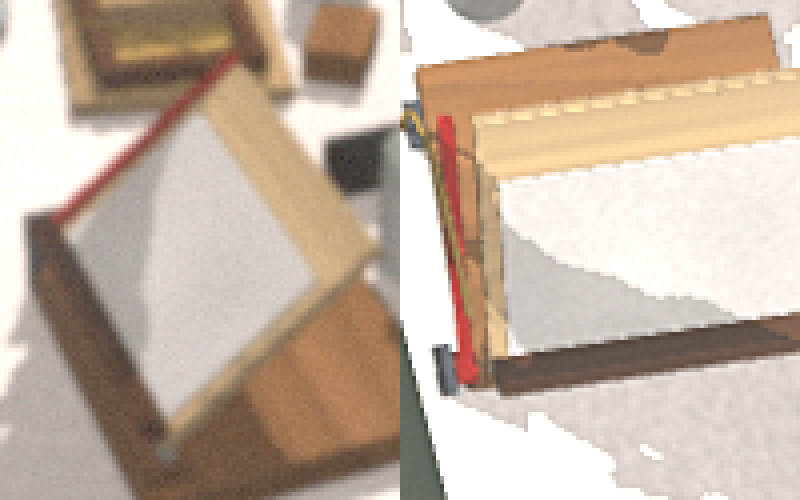

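The board's far-left corner is now at side (240,67) and top (74,117), and its far-right corner is at side (378,247). Next I'll convert these to angles.

Run:
```python
from h import *
np.set_printoptions(precision=4,suppress=True)
for nm,o,pts in [('f2',160,[('tip',(234,73),(46,117)),('bFL',(237,83),(79,122)),('shF',(197,122),(100,190)),('shN',(65,245),(107,355))]),
             ('f3',165,[('tip',(235,54),(46,117)),('bFL',(240,66),(74,117)),('shF',(203,110),(100,180)),('shN',(65,227),(107,352))])]:
    F=pickle.load(open(nm+".pkl","rb"));T,S=F["top"],F["side"]
    sc=lambda a,b:(a/4+205-.4,b/4+o-.4);tc=lambda a,b:(a/4+285-.4,b/4+165-.4)
    for n,s,t in pts:
        X,e=tri(T,tc(*t),S,sc(*s));q=W2S(X);print(n,e,q,np.arctan2(q[2],q[0]),np.hypot(q[0],q[2]))
for ph in(.56,.6,.64,.68,.72):
    f=lambda y,x=.165,z=.01:S2W([x*np.cos(ph)-z*np.sin(ph),y,x*np.sin(ph)+z*np.cos(ph)])
    Z=lambda k,y,x=.165,z=.01:(proj(S if k else T,f(y,x,z))+.4-([205,165] if k else [285,165]))*4
    print(ph,'side FL',Z(1,.1),'FR',Z(1,-.1),'tip',Z(1,.11),'top FL',Z(0,.1),'tip',Z(0,.114),'sheet s',Z(1,.09,.115,.015),Z(1,-.09,.115,.015),'t',Z(0,.09,.115,.015))
```

```text
tip 0.002030316382523185 [0.1304 0.1162 0.1107] 0.7036046854752134 0.1710728786057177
bFL 0.0009408190358501821 [0.1253 0.1002 0.1137] 0.736711133852492 0.16920089839996258
shF 0.0036716368477658027 [0.0931 0.0924 0.0967] 0.8043970009281399 0.13418137800135624
shN 0.00010291157860719653 [0.0067 0.0942 0.0246] 1.3042661939812046 0.025533760324172403
tip 0.0015490256570554464 [0.1308 0.1161 0.1099] 0.698695855980208 0.17084147039608907
bFL 0.001776097971929546 [0.1285 0.1018 0.1099] 0.707408612859038 0.1690616619923484
shF 0.0012276378670658316 [0.0977 0.0909 0.0907] 0.7482970371404772 0.1333746186437297
shN 0.0018815645874796292 [0.0075 0.0939 0.0232] 1.2574126381777515 0.024339264706131652
0.56 side FL [251.0969  83.7111] FR [391.4714 267.8595] tip [245.0301  75.7525] top FL [ 72.1861 111.7538] tip [ 45.9316 115.7498] sheet s [190.28   136.2324] [307.7852 308.0755] t [100.2518 198.0236]
0.6 side FL [245.376   77.8696] FR [385.4496 261.8728] tip [239.3254  69.9215] top FL [ 74.6577 117.2543] tip [ 48.2035 121.281 ] sheet s [185.7158 132.5821] [302.9305 304.4062] t [102.1286 202.7607]
0.64 side FL [239.3043  72.2725] FR [379.0188 256.1623] tip [233.2725  64.3336] top FL [ 77.1996 123.2852] tip [ 50.5471 127.3423] sheet s [180.9231 129.125 ] [297.8125 300.9521] t [104.0384 207.8289]
0.68 side FL [232.8884  66.9319] FR [372.185  250.7408] tip [226.878   59.0008] top FL [ 79.808  129.8455] tip [ 52.9589 133.9329] sheet s [175.9084 125.8682] [292.4376 297.7205] t [105.9777 213.223 ]
0.72 side FL [226.1357  61.8594] FR [364.9549 245.6212] tip [220.149   53.9346] top FL [ 82.4788 136.9329] tip [ 55.4352 141.0503] sheet s [170.6785 122.8186] [286.8127 294.7189] t [107.9433 218.9367]
```

Request:
move_arm(plan=[[[0.41, 0.23, 0.26, 0, -0.01, -0.82, 1], [0.4, 0.26, 0.26, 0, -0.01, -0.82, 1], [0.37, 0.3, 0.26, 0, -0.01, -0.82, 1], [0.34, 0.33, 0.26, 0, -0.01, -0.82, 1], [0.32, 0.35, 0.26, 0, -0.01, -0.82, 1], [0.29, 0.38, 0.26, 0, -0.01, -0.82, 1], [0.25, 0.4, 0.26, 0, -0.01, -0.82, 1], [0.22, 0.42, 0.26, 0, -0.02, -0.82, 1], [0.18, 0.44, 0.26, 0, -0.02, -0.82, 1], [0.14, 0.45, 0.26, 0, -0.02, -0.82, 1]]])

```text
clock: 13.35
position: [0.5981, 0.1709, 0.1852]
tool_rot: [-3.135, -0.007, 2.725]
force: [0.7, 0.4, -0.0]
grip_width: 0.0851
finger_force: 0.0
```

Run:
```python
from fk import *
from workcell import observe
D=pickle.load(open("D.pkl","rb"))
D+=[([-0.11502322,0.39553345,0.37181089,1.82862665,-0.33053861,0.88477143,-0.32486294],[.5545,-.1155,.2447],[3.127,-.14,.819]),([-0.320521,0.46295876,0.1262505,1.69316871,-0.07793815,1.00665155,0.13332072],[.5796,.0789,.2376],[-3.126,-.011,1.869])]
s=observe();D.append((list(s["qpos"]),list(s["position"]),list(s["tool_rot"])));pickle.dump(D,open("D.pkl","wb"))
p,r=go([.6075,.2185,.07],Rt(3.1416,0),10)
def f(x):
    o=[]
    for q,p,r in D:
        P,M,_,_=chain(q,x,SG); o+=list(P-p)+list(.3*(M.inv()*R.from_euler('xyz',r)).as_rotvec())
    return o
t=least_squares(f,X0);print(t.x,np.abs(t.fun).max());print(np.round(t.fun.reshape(-1,6),4))
```

```text
[0.05, 0.24, 0.58, -0.0, -0.01, -0.4]
[0.04, 0.24, 0.57, -0.01, -0.01, -0.4]
[0.03, 0.24, 0.58, -0.0, -0.01, -0.4]
[0.02, 0.24, 0.57, -0.01, -0.01, -0.4]
[0.01, 0.25, 0.58, -0.0, -0.01, -0.4]
[0.0, 0.24, 0.57, -0.01, -0.01, -0.4]
[-0.01, 0.25, 0.58, -0.0, -0.0, -0.39]
[-0.02, 0.24, 0.57, -0.01, -0.01, -0.4]
[-0.03, 0.24, 0.58, -0.0, -0.0, -0.39]
[-0.03, 0.25, 0.57, -0.01, -0.01, -0.4]
[-8.79199895e-02  1.48626362e+00  6.30426549e+00  5.23690450e-01
  4.26227439e-01  3.07874222e-01  1.28039700e-03 -3.62384319e-03
 -5.99341052e+00] 0.01529568496087645
[[ 0.0054 -0.0017  0.0031 -0.     -0.     -0.001 ]
 [ 0.0024 -0.0045  0.0029  0.0153  0.0001  0.0039]
 [-0.0056  0.0008 -0.0065  0.0072  0.0003 -0.    ]
 [-0.0002  0.0015 -0.0037  0.0036  0.0006 -0.0007]
 [-0.0011  0.0031  0.      0.0003 -0.0004 -0.0011]
 [-0.0008  0.0009  0.0041  0.0002 -0.0002 -0.001 ]]
```

Request:
move_arm(plan=[[[0.05, 0.24, 0.58, 0, -0.01, -0.4, 1], [0.04, 0.24, 0.58, 0, -0.01, -0.4, 1], [0.03, 0.24, 0.58, 0, -0.01, -0.4, 1], [0.02, 0.24, 0.58, 0, -0.01, -0.4, 1], [0.01, 0.24, 0.58, 0, -0.01, -0.4, 1], [0, 0.24, 0.58, 0, -0.01, -0.4, 1], [-0.01, 0.25, 0.58, 0, -0.01, -0.4, 1], [-0.02, 0.24, 0.57, 0, -0.01, -0.4, 1], [-0.03, 0.24, 0.57, 0, 0, -0.4, 1], [-0.03, 0.25, 0.57, 0, 0, -0.4, 1]]])

```text
clock: 14.35
position: [0.6072, 0.2192, 0.0683]
tool_rot: [-3.137, -0.001, -3.137]
force: [0.9, 0.4, 0.2]
grip_width: 0.0853
finger_force: 0.0
```

Run:
```python
from fk import *
from workcell import observe,grab_frame
D=pickle.load(open("D.pkl","rb"))
s=observe();D.append((list(s["qpos"]),list(s["position"]),list(s["tool_rot"])));pickle.dump(D,open("D.pkl","wb"))
p,r=go([.6075,.2185,.022],Rt(3.1416,0),6)
def f(y):
    x=np.r_[y[:6],0,0,0];o=[]
    for q,p,r in D:
        P,M,_,_=chain(np.array(q)+np.r_[0,y[6:11],0],x,SG); o+=list(P-p)+list(.3*(M.inv()*R.from_euler('xyz',r)).as_rotvec())
    return np.r_[o,1e-4*y[6:]]
t=least_squares(f,np.r_[X0[:6],np.zeros(5)]);print(t.x,np.abs(t.fun).max());pickle.dump(t.x,open("fit.pkl","wb"))
w=grab_frame("wrist");cv2.imwrite("pics/w.png",cv2.convertScaleAbs(w["color"][:,:,::-1],alpha=1.5))
```

```text
[-0.0, -0.0, 0.39, -0.01, -0.0, 0.01]
[-0.0, -0.01, 0.38, -0.01, -0.0, 0.01]
[-0.0, -0.0, 0.39, -0.0, -0.0, 0.01]
[-0.01, -0.01, 0.38, -0.01, -0.0, 0.0]
[-0.0, -0.0, 0.39, -0.0, -0.01, 0.01]
[-0.01, -0.01, 0.38, -0.01, -0.0, 0.0]
[-9.09536262e-02  1.48035009e+00  3.01363075e-01  5.19658658e-01
  4.24593489e-01  2.96246294e-01  1.42033852e-02  3.03364783e-03
 -2.34483755e-02 -1.44646505e-03  2.01335892e-02] 0.011650886818231938
```

View pics/w.png

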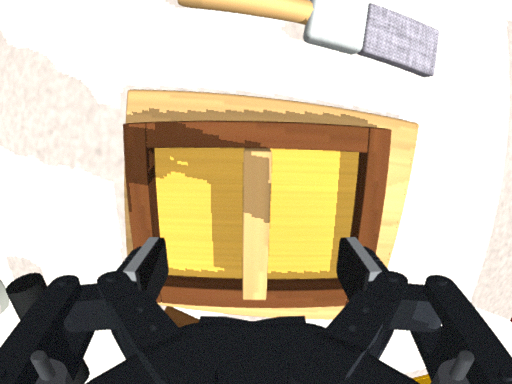

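The wrist view shows the rib upright at (256,225), centred between the fingers at (150,265) and (360,265) and parallel to them. I'll descend and grip.

Request:
move_arm(plan=[[[0, -0.01, 0.39, 0, 0, 0, 1], [0, -0.01, 0.39, -0.01, 0, 0.01, 1], [0, 0, 0.39, 0, 0, 0.01, 1], [0, 0, 0.39, -0.01, 0, 0.01, 1], [0, 0, 0.39, 0, 0, 0, 1], [0, 0, 0.37, 0, 0, 0, 0.5], [0, 0, 0, 0, 0, 0, -0.2], [0, 0, 0, 0, 0, 0, -1], [0, 0, 0, 0, 0, 0, -1], [0, 0, 0, 0, 0, 0, -1]]], grip_force=60)

```text
clock: 15.4
position: [0.6074, 0.2186, 0.0235]
tool_rot: [-3.14, -0.0, 3.139]
force: [1.1, -0.8, 0.6]
grip_width: 0.0151
finger_force: 58.9
```

```bash
cat >> fk.py <<'E'
AX=['z','y','z','y','z','y','z']
def fk2(q,y):
    V=y[:24].reshape(8,3);M=R.identity();p=V[0].copy()
    M=R.from_euler('z',y[24])
    for i in range(7):
        M=M*R.from_euler(AX[i],SG[i]*q[i]+y[26+i]); p=p+M.apply(V[i+1])
    return p,M*R.from_euler('xyz',[0,0,y[25]])
E
python3 - <<'E'
from fk import *
from workcell import observe
D=pickle.load(open("D.pkl","rb"))
s=observe();D.append((list(s["qpos"]),list(s["position"]),list(s["tool_rot"])));pickle.dump(D,open("D.pkl","wb"))
print(s["qpos"],s["position"],s["grip_width"])
y0=np.zeros(33);V=np.zeros((8,3));V[0,2]=.30;V[3,2]=.52;V[5,2]=.425;V[7,2]=.3;y0[:24]=V.ravel();y0[24]=-.09;y0[25]=1.48
def f(y):
    o=[]
    for q,p,r in D:
        P,M=fk2(q,y);o+=list(P-p)+list(.3*(M.inv()*R.from_euler('xyz',r)).as_rotvec())
    return np.r_[o,1e-3*(y-y0)]
t=least_squares(f,y0);print(np.round(t.x[:24].reshape(8,3),3),t.x[24:],np.abs(t.fun[:6*len(D)]).max());pickle.dump(t.x,open("fit2.pkl","wb"))
E
```

```text
[-0.32688826  0.81674871 -0.17027466  1.66085549  0.19912868  0.68195175
  0.96912024] [0.60741853 0.21860391 0.02353459] 0.01509664872936857
[[-0.    -0.     0.31 ]
 [ 0.    -0.011  0.01 ]
 [-0.    -0.011  0.005]
 [ 0.    -0.019  0.525]
 [-0.    -0.019 -0.002]
 [ 0.    -0.     0.423]
 [ 0.    -0.     0.014]
 [-0.    -0.     0.314]] [-4.48644638e-02  1.52539701e+00  4.51369113e-02  1.30506988e-05
 -1.89155601e-04 -4.41566817e-05  1.46834249e-04 -2.29647179e-05
  4.53971912e-02] 7.425497039955533e-05
```

```bash
cat >> fk.py <<'E'
FIT=np.array(pickle.load(open("fit2.pkl","rb")))
def ik2(P,M,q0,wn=0.0):
    Rg=R.from_matrix(M)
    def f(q):
        p,m=fk2(q,FIT);return np.r_[p-P,.3*(m.inv()*Rg).as_rotvec(),wn*(q-q0)]
    return least_squares(f,np.clip(q0,lo+1e-3,hi-1e-3),bounds=(lo,hi),max_nfev=60)
FL=np.diag([-1,-1,1.])
E
cat > s.py <<'E'
from fk import *
np.set_printoptions(precision=2,suppress=True,linewidth=150)
th=.645;P=lambda a,h:S2W([a*np.cos(th)-h*np.sin(th),0,a*np.sin(th)+h*np.cos(th)])
rng=np.random.default_rng(1)
for nm,T in dict(place=P(.080,.024),h40=P(.085,.064),far=P(.14,.064)).items():
  for half in(0,1):
    sol=[]
    for i in range(40):
        t=ik2(T,Rt(YS,th)@(FL if half else np.eye(3)),rng.uniform(lo,hi))
        if t.cost<1e-7: sol.append(t.x)
    sol=np.array(sol);print(nm,half,len(sol))
    if len(sol):
        m=np.minimum(np.min((sol-lo),1),np.min(hi-sol,1));o=np.argsort(-m)
        print(np.c_[sol,m][o[:6]])
E
python3 s.py
```

```text
place 0 20
[[ 0.62  0.53 -0.28  2.3   3.84  0.29  1.4   0.13]
 [ 0.52  0.52 -0.15  2.3   3.95  0.34  1.27  0.13]
 [ 0.08  0.57  0.42  2.33  4.19  0.61  0.96  0.1 ]
 [ 0.05  0.58  0.46  2.33  4.19  0.63  0.94  0.1 ]
 [ 0.05  0.58  0.46  2.33  4.2   0.63  0.94  0.1 ]
 [-0.14  0.68  0.72  2.34  4.25  0.8   0.85  0.09]]
place 1 26
[[ 1.34  0.94 -1.32  2.27  1.86  0.56  0.47  0.16]
 [ 1.32  0.9  -1.27  2.27  1.89  0.51  0.43  0.16]
 [ 1.29  0.85 -1.21  2.27  1.93  0.45  0.36  0.16]
 [ 1.26  0.82 -1.17  2.27  1.97  0.41  0.31  0.16]
 [ 1.26  0.82 -1.17  2.27  1.97  0.41  0.31  0.16]
 [ 1.26  0.82 -1.16  2.27  1.97  0.41  0.31  0.16]]
h40 0 26
[[ 0.6   0.42 -0.21  2.32  4.16  0.29  1.07  0.11]
 [ 0.5   0.42 -0.08  2.33  4.21  0.34  1.01  0.1 ]
 [ 0.66  0.43 -0.28  2.32  4.12  0.26  1.12  0.1 ]
 [ 0.34  0.43  0.11  2.33  4.26  0.41  0.94  0.1 ]
 [ 0.23  0.44  0.24  2.34  4.29  0.47  0.9   0.09]
 [ 0.2   0.44  0.28  2.34  4.3   0.49  0.89  0.09]]
h40 1 20
[[ 1.37  0.75 -1.26  2.29  1.77  0.38  0.49  0.14]
 [ 1.34  0.72 -1.21  2.29  1.8   0.33  0.44  0.14]
 [ 1.32  0.69 -1.17  2.29  1.83  0.3   0.4   0.14]
 [ 1.42  0.86 -1.39  2.29  1.71  0.51  0.58  0.11]
 [ 0.6   0.42 -0.21  2.32  4.16  0.29 -2.07  0.11]
 [ 0.44  0.42 -0.01  2.33  4.23  0.37 -2.16  0.1 ]]
far 0 12
[[ 1.36  0.82 -1.4   2.19  1.53  0.53 -2.44  0.08]
 [ 1.35  0.8  -1.38  2.19  1.53  0.51 -2.44  0.08]
 [ 1.31  0.72 -1.29  2.19  1.51  0.4  -2.45  0.07]
 [ 1.37  0.86 -1.45  2.19  1.54  0.58 -2.43  0.05]
 [ 1.38  0.89 -1.48  2.19  1.55  0.62 -2.43  0.02]
 [ 1.15  0.56 -1.01  2.19  1.47  0.18 -2.48  0.02]]
far 1 14
[[ 1.31  0.72 -1.28  2.19  1.51  0.4   0.69  0.22]
 [ 1.32  0.74 -1.3   2.19  1.51  0.42  0.69  0.2 ]
 [ 1.34  0.78 -1.35  2.19  1.52  0.47  0.7   0.15]
 [ 1.25  0.64 -1.16  2.19  1.49  0.29  0.67  0.13]
 [ 1.23  0.63 -1.14  2.19  1.49  0.27  0.67  0.11]
 [ 1.36  0.83 -1.41  2.19  1.53  0.54  0.7   0.09]]
```

```bash
cat > sim.py <<'E'
from fk import *
np.set_printoptions(precision=2,suppress=True,linewidth=150)
th=.645;PB=lambda a,h,y=0:S2W([a*np.cos(th)-h*np.sin(th),y,a*np.sin(th)+h*np.cos(th)])
def path(q,wps,wn=.02):
    p,m=fk2(q,FIT)
    for P,yaw,t,n in wps:
        Rg=R.from_matrix(Rt(yaw,t)@FL);dr=(m.inv()*Rg).as_rotvec();P=np.array(P);p0=p.copy();m0=m;bad=0
        for k in range(1,n+1):
            s=ik2(p0+(P-p0)*k/n,(m0*R.from_rotvec(dr*k/n)).as_matrix(),q,1e-4)
            dq=np.abs(s.x-q).max();q=s.x;e=fk2(q,FIT)[0]-(p0+(P-p0)*k/n);bad=max(bad,np.linalg.norm(e));mx=max(dq,mx) if k>1 else dq
        p=P;m=Rg;print(P,yaw,t,'q',q,'err',round(bad*1000,1),'maxdq',round(mx,2))
    return q
if __name__=="__main__":
    q=np.array([-0.32688826,0.81674871,-0.17027466,1.66085549,0.19912868,0.68195175,0.96912024])
    for yl in(0,-.3,-.6):
        print('lean yaw',yl)
        path(q,[([.6075,.2185,.12],0,0,5),([.60,.2,.25],0,0,8),([.60,.15,.3],yl,.4,10),([.6,.05,.3],yl,.75,10),([.58,-.1,.27],0.,.75,10),(PB(.09,.1),YS,.645,10),(PB(.085,.064),YS,.645,4),(PB(.08,.024),YS,.645,4)])
E
python3 sim.py
```

```text
lean yaw 0
[0.61 0.22 0.12] 0 0 q [-0.31  0.68 -0.2   1.63  0.16  0.85  1.  ] err 0.0 maxdq 0.03
[0.6  0.2  0.25] 0 0 q [-0.27  0.52 -0.21  1.55  0.12  1.08  1.06] err 0.0 maxdq 0.03
[0.6  0.15 0.3 ] 0 0.4 q [-0.18  0.28 -0.3   1.87  0.41  0.68  0.83] err 0.0 maxdq 0.04
[0.6  0.05 0.3 ] 0 0.75 q [-0.19  0.16 -0.11  2.21  1.4   0.22 -0.04] err 0.0 maxdq 0.25
[ 0.58 -0.1   0.27] 0.0 0.75 q [ 0.88  0.29 -0.88  2.24  1.87  0.16 -0.14] err 0.0 maxdq 0.17
[ 0.5  -0.18  0.18] 0.141 0.645 q [ 1.35  0.55 -1.13  2.3   1.59  0.16  0.6 ] err 0.0 maxdq 0.11
[ 0.51 -0.18  0.15] 0.141 0.645 q [ 1.34  0.71 -1.2   2.29  1.81  0.33  0.43] err 0.0 maxdq 0.08
[ 0.53 -0.18  0.12] 0.141 0.645 q [ 1.29  0.85 -1.21  2.27  1.94  0.45  0.36] err 0.0 maxdq 0.04
lean yaw -0.3
[0.61 0.22 0.12] 0 0 q [-0.31  0.68 -0.2   1.63  0.16  0.85  1.  ] err 0.0 maxdq 0.03
[0.6  0.2  0.25] 0 0 q [-0.27  0.52 -0.21  1.55  0.12  1.08  1.06] err 0.0 maxdq 0.03
[0.6  0.15 0.3 ] -0.3 0.4 q [-0.33  0.3  -0.21  1.83  0.5   0.79  0.44] err 0.0 maxdq 0.08
[0.6  0.05 0.3 ] -0.3 0.75 q [-0.29  0.2  -0.17  2.16  1.27  0.54 -0.24] err 0
[... 451 characters left out ...]
.2   1.63  0.16  0.85  1.  ] err 0.0 maxdq 0.03
[0.6  0.2  0.25] 0 0 q [-0.27  0.52 -0.21  1.55  0.12  1.08  1.06] err 0.0 maxdq 0.03
[0.6  0.15 0.3 ] -0.6 0.4 q [-0.57  0.34  0.05  1.77  0.45  0.9   0.19] err 0.0 maxdq 0.1
[0.6  0.05 0.3 ] -0.6 0.75 q [-0.58  0.27  0.06  2.06  1.07  0.76 -0.35] err 0.0 maxdq 0.07
[ 0.58 -0.1   0.27] 0.0 0.75 q [ 0.88  0.29 -0.88  2.24  1.87  0.16 -0.14] err 0.0 maxdq 0.43
[ 0.5  -0.18  0.18] 0.141 0.645 q [ 1.35  0.55 -1.13  2.3   1.59  0.16  0.6 ] err 0.0 maxdq 0.11
[ 0.51 -0.18  0.15] 0.141 0.645 q [ 1.34  0.71 -1.2   2.29  1.81  0.33  0.43] err 0.0 maxdq 0.08
[ 0.53 -0.18  0.12] 0.141 0.645 q [ 1.29  0.85 -1.21  2.27  1.94  0.45  0.36] err 0.0 maxdq 0.04
```

```bash
cat >> h.py <<'E'
def gof(P,yaw,th,n,p=None,r=None): return go(P,Rt(yaw,th)@np.diag([-1,-1,1.]),n,p,r)
E
python3 -c "
from h import *
p,r=gof([.605,.21,.22],0,0,10)
p,r=gof([.60,.15,.29],-.3,.35,10,p,r)"
```

```text
[0.01, -0.04, -0.98, -0.0, -0.0, -0.0]
[0.01, -0.04, -0.98, -0.0, -0.0, -0.0]
[0.01, -0.05, -0.98, -0.0, -0.0, -0.0]
[0.01, -0.04, -0.98, -0.0, -0.0, -0.0]
[0.01, -0.05, -0.98, -0.0, -0.0, -0.0]
[0.01, -0.04, -0.98, -0.0, -0.0, -0.0]
[0.02, -0.05, -0.99, -0.0, -0.0, -0.01]
[0.01, -0.04, -0.98, -0.0, -0.0, -0.0]
[0.02, -0.05, -0.99, -0.01, -0.0, -0.01]
[0.01, -0.04, -0.98, -0.0, -0.0, -0.0]
[0.03, -0.3, -0.35, 0.05, -0.33, 0.28]
[0.0, -0.3, -0.35, 0.05, -0.33, 0.28]
[-0.02, -0.3, -0.35, 0.05, -0.33, 0.28]
[-0.04, -0.31, -0.34, 0.05, -0.33, 0.29]
[-0.06, -0.31, -0.34, 0.05, -0.33, 0.28]
[-0.08, -0.31, -0.34, 0.05, -0.33, 0.29]
[-0.1, -0.3, -0.33, 0.05, -0.33, 0.28]
[-0.12, -0.3, -0.33, 0.05, -0.34, 0.29]
[-0.14, -0.3, -0.32, 0.05, -0.33, 0.28]
[-0.15, -0.3, -0.32, 0.05, -0.34, 0.29]
```

Request:
move_arm(plan=[[[0, 0, -0.5, 0, 0, 0, -1], [0, 0, -1, 0, 0, 0, -1], [0, -0.05, -1, 0, 0, 0, -1], [0.02, -0.05, -1, 0, 0, 0, -1], [0.02, -0.05, -1, 0, 0, 0, -1], [0.02, -0.05, -1, 0, 0, 0, -1], [0.02, -0.05, -1, 0, 0, 0, -1], [0.02, -0.05, -1, 0, 0, 0, -1], [0.02, -0.05, -1, 0, 0, 0, -1], [0.02, -0.05, -1, 0, 0, 0, -1]]])

```text
clock: 16.4
position: [0.6042, 0.2105, 0.2144]
tool_rot: [-3.14, -0.001, 3.14]
force: [-0.3, 0.2, -3.2]
grip_width: 0.0151
finger_force: 58.8
```

Request:
move_arm(plan=[[[0.03, -0.3, -0.35, 0.05, -0.33, 0.28, -1], [0, -0.3, -0.35, 0.05, -0.33, 0.28, -1], [-0.02, -0.3, -0.35, 0.05, -0.33, 0.28, -1], [-0.04, -0.3, -0.34, 0.05, -0.33, 0.28, -1], [-0.06, -0.3, -0.34, 0.05, -0.33, 0.28, -1], [-0.08, -0.3, -0.34, 0.05, -0.33, 0.28, -1], [-0.1, -0.3, -0.33, 0.05, -0.33, 0.28, -1], [-0.12, -0.3, -0.33, 0.05, -0.33, 0.28, -1], [-0.14, -0.3, -0.32, 0.05, -0.33, 0.28, -1], [-0.15, -0.3, -0.32, 0.05, -0.33, 0.28, -1]]])

```text
clock: 17.4
position: [0.5991, 0.151, 0.284]
tool_rot: [-3.139, 0.349, 2.843]
force: [0.2, -0.2, -3.2]
grip_width: 0.0149
finger_force: 58.8
```

Run:
```python
from sim import *
from workcell import observe
q=observe()["qpos"];print(q,observe()["grip_width"],observe()["force"])
path(q,[([.6,.05,.3],-.3,.75,10),([.58,-.1,.27],0.,.75,10),(PB(.09,.1),YS,.645,10),(PB(.08,.024),YS,.645,4)])
gof([.6,.05,.3],-.3,.75,10)
```

```text
[-0.45  0.33 -0.03  1.82  0.36  0.77  0.56] 0.0148643613130188 [ 0.23 -0.25 -3.2 ]
[0.6  0.05 0.3 ] -0.3 0.75 q [-0.45  0.2   0.01  2.17  1.25  0.5  -0.22] err 0.0 maxdq 0.13
[ 0.58 -0.1   0.27] 0.0 0.75 q [ 0.88  0.29 -0.88  2.24  1.87  0.16 -0.14] err 0.0 maxdq 0.31
[ 0.5  -0.18  0.18] 0.141 0.645 q [ 1.35  0.55 -1.13  2.3   1.59  0.16  0.6 ] err 0.0 maxdq 0.11
[ 0.53 -0.18  0.12] 0.141 0.645 q [ 1.29  0.85 -1.21  2.27  1.94  0.45  0.36] err 0.0 maxdq 0.14
[-0.17, -0.48, -0.02, -0.0, -0.38, 0.0]
[-0.17, -0.48, -0.01, -0.0, -0.38, 0.0]
[-0.17, -0.48, -0.01, -0.0, -0.38, 0.0]
[-0.17, -0.48, -0.0, -0.0, -0.38, 0.0]
[-0.17, -0.48, 0.01, -0.0, -0.38, 0.0]
[-0.17, -0.48, 0.01, -0.0, -0.39, 0.0]
[-0.18, -0.48, 0.02, -0.0, -0.38, 0.0]
[-0.17, -0.48, 0.03, -0.01, -0.39, 0.01]
[-0.17, -0.49, 0.03, -0.0, -0.38, 0.0]
[-0.18, -0.48, 0.04, -0.01, -0.39, 0.01]
```

Request:
move_arm(plan=[[[-0.17, -0.48, -0.02, 0, -0.38, 0, -1], [-0.17, -0.48, -0.01, 0, -0.38, 0, -1], [-0.17, -0.48, -0.01, 0, -0.38, 0, -1], [-0.17, -0.48, 0, 0, -0.38, 0, -1], [-0.17, -0.48, 0.01, 0, -0.38, 0, -1], [-0.17, -0.48, 0.01, 0, -0.38, 0, -1], [-0.18, -0.48, 0.02, 0, -0.38, 0, -1], [-0.17, -0.48, 0.03, 0, -0.38, 0, -1], [-0.17, -0.48, 0.03, 0, -0.38, 0, -1], [-0.18, -0.48, 0.04, 0, -0.38, 0, -1]]])

```text
clock: 18.4
position: [0.6005, 0.0501, 0.2997]
tool_rot: [-3.139, 0.747, 2.845]
force: [0.6, -1.1, -2.8]
grip_width: 0.015
finger_force: 58.9
```

Run:
```python
from sim import *
from workcell import observe
q=observe()["qpos"];print(q)
for w in ([([.58,-.1,.27],0.,.75,10),(PB(.09,.1),YS,.645,10),(PB(.08,.024),YS,.645,4)],[([.58,-.1,.27],-.2,.85,10),(PB(.09,.1),YS,.7,10),(PB(.08,.024),YS,.645,4)],[([.56,-.12,.24],-.2,.7,10),(PB(.09,.08),YS,.645,10),(PB(.08,.024),YS,.645,4)],[([.6,-.12,.25],-.2,.7,10),(PB(.12,.08),YS,.645,10),(PB(.08,.024),YS,.645,4)]): path(q,w);print()
```

```text
[-0.66  0.2   0.26  2.17  1.2   0.45 -0.18]
[ 0.58 -0.1   0.27] 0.0 0.75 q [ 0.88  0.29 -0.88  2.24  1.87  0.16 -0.14] err 0.0 maxdq 0.33
[ 0.5  -0.18  0.18] 0.141 0.645 q [ 1.35  0.55 -1.13  2.3   1.59  0.16  0.6 ] err 0.0 maxdq 0.11
[ 0.53 -0.18  0.12] 0.141 0.645 q [ 1.29  0.85 -1.21  2.27  1.94  0.45  0.36] err 0.0 maxdq 0.14

[ 0.58 -0.1   0.27] -0.2 0.85 q [-0.02  0.2   0.    2.36  2.57  0.31 -1.16] err 0.0 maxdq 0.17
[ 0.5  -0.18  0.18] 0.141 0.7 q [ 1.07  0.42 -0.72  2.34  3.92  0.16 -1.76] err 0.0 maxdq 0.22
[ 0.53 -0.18  0.12] 0.141 0.645 q [ 0.71  0.54 -0.39  2.3   3.7   0.25 -1.58] err 0.0 maxdq 0.12

[ 0.56 -0.12  0.24] -0.2 0.7 q [ 0.21  0.23 -0.17  2.31  2.13  0.16 -0.67] err 0.0 maxdq 0.19
[ 0.51 -0.18  0.17] 0.141 0.645 q [ 1.26  0.57 -1.05  2.29  1.87  0.16  0.32] err 0.0 maxdq 0.2
[ 0.53 -0.18  0.12] 0.141 0.645 q [ 1.23  0.78 -1.11  2.27  2.03  0.36  0.23] err 0.0 maxdq 0.06

[ 0.6  -0.12  0.25] -0.2 0.7 q [ 0.24  0.27 -0.22  2.21  1.72  0.16 -0.25] err 0.0 maxdq 0.18
[ 0.53 -0.18  0.19] 0.141 0.645 q [ 1.23  0.55 -1.05  2.24  1.51  0.16  0.64] err 0.0 maxdq 0.17
[ 0.53 -0.18  0.12] 0.141 0.645 q [ 1.22  0.77 -1.09  2.27  2.06  0.35  0.2 ] err 0.0 maxdq 0.18
```

Run:
```python
from sim import *
q=np.array([-0.66,0.2,0.26,2.17,1.2,0.45,-0.18])
from workcell import observe
q=observe()["qpos"]
for w in ([([.6,-.03,.29],-.3,.9,8),([.57,-.12,.25],-.2,.95,8),(PB(.10,.11),0,.9,8),(PB(.09,.09),YS,.75,5),(PB(.09,.06),YS,.645,5),(PB(.08,.024),YS,.645,4)],
 [([.58,-.1,.27],-.3,.85,10),(PB(.10,.1),-.1,.85,8),(PB(.09,.07),YS,.72,8),(PB(.09,.05),YS,.645,4),(PB(.08,.024),YS,.645,4)]): path(q,w);print()
```

```text
[ 0.6  -0.03  0.29] -0.3 0.9 q [-0.54  0.22  0.28  2.33  2.01  0.43 -0.9 ] err 0.0 maxdq 0.11
[ 0.57 -0.12  0.25] -0.2 0.95 q [ 0.76  0.38 -0.87  2.43  2.48  0.65 -0.94] err 0.0 maxdq 0.35
[ 0.5  -0.18  0.2 ] 0 0.9 q [ 1.56  0.88 -1.5   2.43  2.23  0.58  0.03] err 9.9 maxdq 0.63
[ 0.5  -0.18  0.18] 0.141 0.75 q [ 1.5   0.79 -1.37  2.35  1.98  0.38  0.33] err 4.3 maxdq 0.08
[ 0.52 -0.18  0.15] 0.141 0.645 q [ 1.37  0.78 -1.29  2.28  1.75  0.42  0.51] err 0.0 maxdq 0.05
[ 0.53 -0.18  0.12] 0.141 0.645 q [ 1.32  0.9  -1.27  2.27  1.89  0.51  0.43] err 0.0 maxdq 0.04

[ 0.58 -0.1   0.27] -0.3 0.85 q [-0.23  0.21  0.16  2.36  2.3   0.35 -1.03] err 0.0 maxdq 0.13
[ 0.5  -0.18  0.19] -0.1 0.85 q [ 1.46  0.86 -1.5   2.43  2.14  0.72 -0.05] err 8.8 maxdq 0.69
[ 0.51 -0.18  0.16] 0.141 0.72 q [ 1.44  0.84 -1.35  2.33  1.93  0.44  0.39] err 5.2 maxdq 0.06
[ 0.53 -0.18  0.14] 0.141 0.645 q [ 1.34  0.8  -1.27  2.27  1.79  0.42  0.48] err 0.0 maxdq 0.04
[ 0.53 -0.18  0.12] 0.141 0.645 q [ 1.31  0.89 -1.26  2.27  1.9   0.5   0.41] err 0.0 maxdq 0.03
```

Run:
```python
from sim import *
from workcell import observe
q=observe()["qpos"]
for w in ([([.6,-.08,.27],-.25,.82,10),([.57,-.15,.22],0,.78,10),(PB(.09,.06),YS,.7,8),(PB(.09,.05),YS,.645,5),(PB(.08,.024),YS,.645,4)],
[([.6,-.08,.27],-.25,.88,10),([.59,-.15,.22],-.1,.85,10),(PB(.11,.08),YS,.75,8),(PB(.09,.05),YS,.645,5),(PB(.08,.024),YS,.645,4)]): path(q,w);print()
gof([.6,-.08,.27],-.25,.85,10)
```

```text
[ 0.6  -0.08  0.27] -0.25 0.82 q [-0.22  0.23  0.14  2.3   2.22  0.28 -0.92] err 0.0 maxdq 0.13
[ 0.57 -0.15  0.22] 0 0.78 q [ 0.7   0.35 -0.52  2.31  3.2   0.23 -1.37] err 0.0 maxdq 0.12
[ 0.52 -0.18  0.15] 0.141 0.7 q [ 0.97  0.51 -0.66  2.33  3.5   0.21 -1.34] err 0.0 maxdq 0.04
[ 0.53 -0.18  0.14] 0.141 0.645 q [ 0.85  0.49 -0.55  2.29  3.68  0.16 -1.56] err 0.0 maxdq 0.13
[ 0.53 -0.18  0.12] 0.141 0.645 q [ 0.75  0.54 -0.44  2.29  3.63  0.24 -1.51] err 0.0 maxdq 0.03

[ 0.6  -0.08  0.27] -0.25 0.88 q [-0.28  0.24  0.19  2.35  2.44  0.37 -1.17] err 0.0 maxdq 0.15
[ 0.59 -0.15  0.22] -0.1 0.85 q [ 0.06  0.36  0.16  2.36  3.42  0.44 -1.8 ] err 0.0 maxdq 0.11
[ 0.52 -0.18  0.18] 0.141 0.75 q [ 0.5   0.4  -0.06  2.35  4.12  0.45 -2.04] err 0.0 maxdq 0.09
[ 0.53 -0.18  0.14] 0.141 0.645 q [ 0.44  0.45 -0.04  2.31  4.17  0.35 -2.11] err 0.0 maxdq 0.02
[ 0.53 -0.18  0.12] 0.141 0.645 q [ 0.44  0.52 -0.05  2.31  4.01  0.39 -1.95] err 0.0 maxdq 0.04

[-0.04, -0.62, 0.24, -0.03, -0.1, -0.03]
[-0.03, -0.62, 0.24, -0.04, -0.1, -0.03]
[-0.03, -0.62, 0.23, -0.03, -0.1, -0.03]
[-0.02, -0.63, 0.23, -0.04, -0.1, -0.03]
[-0.02, -0.63, 0.23, -0.03, -0.1, -0.03]
[-0.01, -0.63, 0.23, -0.04, -0.1, -0.03]
[-0.01, -0.63, 0.23, -0.03, -0.09, -0.03]
[-0.01, -0.63, 0.22, -0.04, -0.1, -0.03]
[-0.0, -0.63, 0.22, -0.03, -0.09, -0.03]
[-0.0, -0.62, 0.23, -0.04, -0.1, -0.04]
```

Request:
move_arm(plan=[[[-0.04, -0.62, 0.24, -0.03, -0.12, -0.03, -1], [-0.03, -0.62, 0.24, -0.03, -0.12, -0.03, -1], [-0.03, -0.62, 0.24, -0.03, -0.12, -0.03, -1], [-0.02, -0.62, 0.24, -0.04, -0.12, -0.03, -1], [-0.02, -0.62, 0.24, -0.03, -0.12, -0.03, -1], [-0.01, -0.62, 0.24, -0.04, -0.12, -0.03, -1], [-0.01, -0.62, 0.24, -0.03, -0.12, -0.03, -1], [0, -0.62, 0.24, -0.04, -0.12, -0.03, -1], [0, -0.62, 0.24, -0.03, -0.12, -0.03, -1], [0, -0.62, 0.24, -0.04, -0.12, -0.03, -1]]])

```text
clock: 19.4
position: [0.6021, -0.0791, 0.2689]
tool_rot: [-3.141, 0.873, 2.892]
force: [-0.3, -0.9, -1.5]
grip_width: 0.0147
finger_force: 58.9
```

Run:
```python
from sim import *
from workcell import observe
q=observe()["qpos"];print(q)
path(q,[([.59,-.15,.22],-.1,.85,10),(PB(.11,.08),YS,.75,8),(PB(.09,.05),YS,.645,5),(PB(.08,.024),YS,.645,4)])
gof([.59,-.15,.22],-.1,.85,10)
```

```text
[-0.24  0.25  0.14  2.34  2.4   0.36 -1.12]
[ 0.59 -0.15  0.22] -0.1 0.85 q [ 0.09  0.36  0.12  2.35  3.39  0.43 -1.76] err 0.0 maxdq 0.11
[ 0.52 -0.18  0.18] 0.141 0.75 q [ 0.54  0.4  -0.1   2.35  4.11  0.43 -2.02] err 0.0 maxdq 0.09
[ 0.53 -0.18  0.14] 0.141 0.645 q [ 0.48  0.45 -0.08  2.31  4.16  0.34 -2.09] err 0.0 maxdq 0.02
[ 0.53 -0.18  0.12] 0.141 0.645 q [ 0.47  0.52 -0.09  2.31  3.99  0.37 -1.92] err 0.0 maxdq 0.05
[0.17, -0.36, 0.18, -0.11, 0.02, -0.09]
[0.17, -0.36, 0.18, -0.11, 0.02, -0.09]
[0.17, -0.36, 0.17, -0.11, 0.02, -0.09]
[0.18, -0.36, 0.17, -0.11, 0.02, -0.09]
[0.18, -0.36, 0.16, -0.11, 0.02, -0.1]
[0.19, -0.36, 0.16, -0.11, 0.02, -0.09]
[0.19, -0.36, 0.16, -0.11, 0.02, -0.1]
[0.19, -0.36, 0.15, -0.11, 0.03, -0.09]
[0.19, -0.36, 0.15, -0.11, 0.02, -0.1]
[0.2, -0.35, 0.15, -0.1, 0.03, -0.09]
```

Request:
move_arm(plan=[[[0.17, -0.36, 0.17, -0.11, 0.02, -0.09, -1], [0.17, -0.36, 0.17, -0.11, 0.02, -0.09, -1], [0.17, -0.36, 0.17, -0.11, 0.02, -0.09, -1], [0.18, -0.36, 0.17, -0.11, 0.02, -0.09, -1], [0.18, -0.36, 0.16, -0.11, 0.02, -0.1, -1], [0.19, -0.36, 0.16, -0.11, 0.02, -0.1, -1], [0.19, -0.36, 0.16, -0.11, 0.02, -0.1, -1], [0.19, -0.36, 0.15, -0.11, 0.02, -0.1, -1], [0.19, -0.36, 0.15, -0.11, 0.02, -0.1, -1], [0.2, -0.36, 0.15, -0.1, 0.02, -0.1, -1]]])

```text
clock: 20.4
position: [0.5897, -0.1502, 0.2203]
tool_rot: [-3.136, 0.852, 3.047]
force: [-0.3, 0.2, -3.1]
grip_width: 0.0147
finger_force: 59.0
```

Run:
```python
from sim import *
from workcell import observe
q=observe()["qpos"];print(q)
path(q,[(PB(.11,.075),YS,.72,10),(PB(.09,.045),YS,.645,5),(PB(.08,.024),YS,.645,4)])
gof(PB(.11,.075),YS,.72,10)
```

```text
[ 0.34  0.36 -0.19  2.34  3.16  0.4  -1.49]
[ 0.53 -0.18  0.18] 0.141 0.72 q [ 0.88  0.44 -0.54  2.31  3.89  0.23 -1.77] err 0.0 maxdq 0.09
[ 0.53 -0.18  0.14] 0.141 0.645 q [ 0.73  0.48 -0.4   2.29  3.88  0.21 -1.78] err 0.0 maxdq 0.03
[ 0.53 -0.18  0.12] 0.141 0.645 q [ 0.64  0.53 -0.31  2.3   3.81  0.28 -1.7 ] err 0.0 maxdq 0.03
[0.36, -0.18, -0.08, -0.16, 0.12, -0.16]
[0.37, -0.17, -0.08, -0.16, 0.13, -0.16]
[0.37, -0.16, -0.07, -0.17, 0.12, -0.16]
[0.37, -0.15, -0.07, -0.16, 0.13, -0.16]
[0.38, -0.15, -0.07, -0.17, 0.12, -0.16]
[0.38, -0.14, -0.07, -0.16, 0.13, -0.16]
[0.39, -0.13, -0.06, -0.17, 0.12, -0.16]
[0.39, -0.12, -0.06, -0.16, 0.13, -0.16]
[0.39, -0.11, -0.06, -0.17, 0.12, -0.16]
[0.39, -0.11, -0.06, -0.16, 0.13, -0.15]
```

Request:
move_arm(plan=[[[0.36, -0.17, -0.08, -0.16, 0.12, -0.16, -1], [0.37, -0.17, -0.08, -0.16, 0.12, -0.16, -1], [0.37, -0.16, -0.07, -0.17, 0.12, -0.16, -1], [0.37, -0.15, -0.07, -0.16, 0.13, -0.16, -1], [0.38, -0.15, -0.07, -0.17, 0.12, -0.16, -1], [0.38, -0.14, -0.07, -0.16, 0.13, -0.16, -1], [0.39, -0.13, -0.06, -0.17, 0.12, -0.16, -1], [0.39, -0.12, -0.06, -0.16, 0.13, -0.16, -1], [0.39, -0.11, -0.06, -0.17, 0.12, -0.16, -1], [0.39, -0.11, -0.06, -0.16, 0.13, -0.15, -1]]])

```text
clock: 21.4
position: [0.5266, -0.1792, 0.176]
tool_rot: [-3.141, 0.72, -3.0]
force: [-0.2, 0.6, -3.2]
grip_width: 0.015
finger_force: 58.9
```

```bash
cat >> h.py <<'E'
TH=.645
def st():
    from workcell import observe
    s=observe();q=W2S(s["position"]);n=np.array([-np.sin(TH),0,np.cos(TH)]);u=np.array([np.cos(TH),0,np.sin(TH)])
    f=R.from_euler('z',-YS).apply(s["force"]);M=R.from_euler('xyz',s["tool_rot"])
    e=(M.inv()*R.from_matrix(Rt(YS,TH)@np.diag([-1,-1,1.]))).as_rotvec()
    print('along %.4f y %.4f h %.4f | F along %.1f y %.1f n %.1f | rot err'%(q@u,q[1],q@n,f@u,f[1],f@n),e.round(3),'grip',s["grip_width"],'t',s["clock"],'q',s["qpos"].round(2))
E
python3 - <<'E'
from sim import *
st()
gof(PB(.092,.042),YS,.645,10)
E
```

```text
along 0.1098 y 0.0003 h 0.0750 | F along -2.0 y 0.6 n -2.4 | rot err [-0.    0.07  0.  ] grip 0.014988425708819916 t 21.4 q [ 0.9   0.44 -0.57  2.31  3.85  0.22 -1.73]
[0.1, -0.0, 0.16, -0.0, 0.07, 0.0]
[0.1, -0.0, 0.16, -0.0, 0.07, 0.0]
[0.1, -0.0, 0.16, -0.0, 0.07, 0.0]
[0.1, -0.0, 0.16, -0.0, 0.07, 0.0]
[0.1, -0.0, 0.16, -0.0, 0.07, 0.0]
[0.09, -0.0, 0.16, -0.0, 0.07, 0.0]
[0.09, -0.0, 0.16, -0.0, 0.07, 0.0]
[0.09, -0.0, 0.16, -0.0, 0.07, 0.0]
[0.09, -0.01, 0.17, -0.0, 0.08, 0.0]
[0.1, -0.0, 0.16, -0.01, 0.07, 0.0]
```

Request:
move_arm(plan=[[[0.1, 0, 0.16, 0, 0.07, 0, -1], [0.1, 0, 0.16, 0, 0.07, 0, -1], [0.1, 0, 0.16, 0, 0.07, 0, -1], [0.1, 0, 0.16, 0, 0.07, 0, -1], [0.1, 0, 0.16, 0, 0.07, 0, -1], [0.1, 0, 0.16, 0, 0.07, 0, -1], [0.09, 0, 0.16, 0, 0.07, 0, -1], [0.09, 0, 0.16, 0, 0.07, 0, -1], [0.09, 0, 0.16, 0, 0.07, 0, -1], [0.09, 0, 0.16, 0, 0.07, 0, -1]]])

```text
clock: 22.4
position: [0.5321, -0.1781, 0.1381]
tool_rot: [3.141, 0.645, -3.002]
force: [-1.1, 0.4, -1.9]
grip_width: 0.015
finger_force: 58.9
```

Run:
```python
from h import *
from workcell import grab_frame
st()
F={n:grab_frame(n) for n in("side","top")};pickle.dump(F,open("f4.pkl","wb"))
a=cv2.resize(F["side"]["color"][165:290,205:305,::-1],None,fx=4,fy=4,interpolation=3)
b=cv2.resize(F["top"]["color"][165:290,285:385,::-1],None,fx=4,fy=4,interpolation=3)
cv2.imwrite("pics/c4.png",cv2.convertScaleAbs(np.hstack([a,b]),alpha=1.7))
```

```text
along 0.0916 y 0.0007 h 0.0414 | F along -2.0 y 0.5 n -0.9 | rot err [-0.     0.    -0.001] grip 0.014968212904763694 t 22.4 q [ 0.76  0.49 -0.45  2.29  3.79  0.2  -1.69]
```

View pics/c4.png

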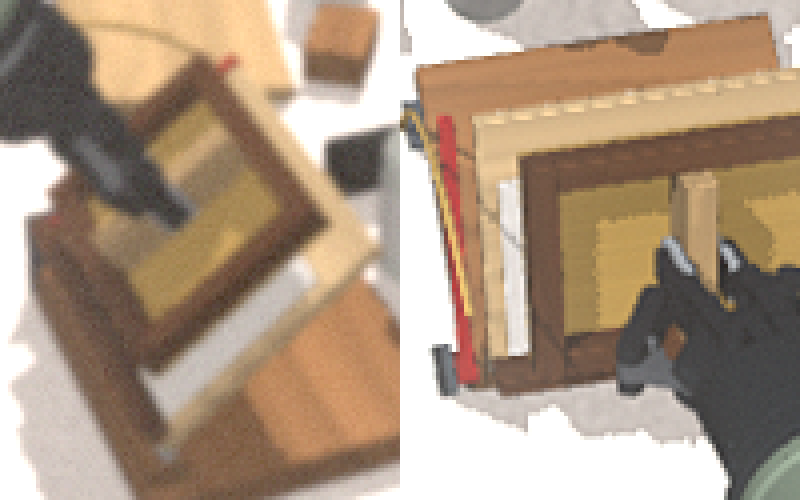

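The mould hangs square over the sheets, with no tilt to be seen, at side (210,200) and top (640,240). Now I'll lower it gently and feel for contact.

Request:
move_arm(plan=[[[0, 0, 0.05, 0, 0, 0, -1], [0, 0, 0.05, 0, 0, 0, -1], [0, 0, 0.05, 0, 0, 0, -1], [0, 0, 0.05, 0, 0, 0, -1], [0, 0, 0.05, 0, 0, 0, -1], [0, 0, 0.05, 0, 0, 0, -1], [0, 0, 0.05, 0, 0, 0, -1], [0, 0, 0.05, 0, 0, 0, -1], [0, 0, 0.05, 0, 0, 0, -1], [0, 0, 0.05, 0, 0, 0, -1]]])

```text
clock: 23.5
position: [0.5381, -0.1772, 0.1304]
tool_rot: [3.141, 0.646, -3.002]
force: [0.4, -0.3, -2.7]
grip_width: 0.0148
finger_force: 58.9
```

```bash
python3 -c "
from h import *
st()"
```

```text
along 0.0917 y 0.0007 h 0.0316 | F along -1.3 y -0.3 n -2.3 | rot err [ 0.     0.001 -0.001] grip 0.014824038910790253 t 23.5 q [ 0.72  0.51 -0.41  2.28  3.76  0.22 -1.67]
```

Request:
move_arm(plan=[[[0, 0, 0.04, 0, 0, 0, -1], [0, 0, 0.04, 0, 0, 0, -1], [0, 0, 0.03, 0, 0, 0, -1], [0, 0, 0.03, 0, 0, 0, -1], [0, 0, 0.03, 0, 0, 0, -1], [0, 0, 0.03, 0, 0, 0, -1], [0, 0, 0.02, 0, 0, 0, -1], [0, 0, 0.02, 0, 0, 0, -1], [0, 0, 0.02, 0, 0, 0, -1], [0, 0, 0, 0, 0, 0, -1]]])

```text
clock: 24.5
position: [0.5411, -0.1767, 0.1262]
tool_rot: [3.141, 0.646, -3.002]
force: [0.4, -0.7, -3.5]
grip_width: 0.0152
finger_force: 58.9
```

```bash
python3 -c "
from h import *
st()"
```

```text
along 0.0917 y 0.0007 h 0.0264 | F along -1.9 y -0.8 n -3.0 | rot err [ 0.     0.001 -0.001] grip 0.015161536101190854 t 24.5 q [ 0.7   0.52 -0.39  2.28  3.75  0.23 -1.66]
```

Still free, so I'll keep going.

Request:
move_arm(plan=[[[0, 0, 0.03, 0, 0, 0, -1], [0, 0, 0.03, 0, 0, 0, -1], [0, 0, 0.03, 0, 0, 0, -1], [0, 0, 0.02, 0, 0, 0, -1], [0, 0, 0.02, 0, 0, 0, -1], [0, 0, 0.02, 0, 0, 0, -1], [0, 0, 0.02, 0, 0, 0, -1], [0, 0, 0.02, 0, 0, 0, -1], [0, 0, 0, 0, 0, 0, -1], [0, 0, 0, 0, 0, 0, -1]]])

```text
clock: 25.5
position: [0.5434, -0.1764, 0.1233]
tool_rot: [3.141, 0.646, -3.002]
force: [-0.5, 0.3, -2.7]
grip_width: 0.0144
finger_force: 58.9
```

```bash
python3 -c "
from h import *
st()"
```

```text
along 0.0917 y 0.0007 h 0.0227 | F along -2.0 y 0.3 n -1.9 | rot err [ 0.     0.001 -0.001] grip 0.014393975017356297 t 25.5 q [ 0.69  0.53 -0.38  2.28  3.74  0.23 -1.65]
```

Request:
move_arm(plan=[[[0, 0, 0.03, 0, 0, 0, -1], [0, 0, 0.02, 0, 0, 0, -1], [0, 0, 0.02, 0, 0, 0, -1], [0, 0, 0.02, 0, 0, 0, -1], [0, 0, 0.02, 0, 0, 0, -1], [0, 0, 0.02, 0, 0, 0, -1], [0, 0, 0.02, 0, 0, 0, -1], [0, 0, 0.02, 0, 0, 0, -1], [0, 0, 0, 0, 0, 0, -1], [0, 0, 0, 0, 0, 0, -1]]])

```text
clock: 26.5
position: [0.5453, -0.1762, 0.1208]
tool_rot: [3.141, 0.646, -3.002]
force: [-9.0, 0.1, 8.3]
grip_width: 0.0147
finger_force: 61.0
```

```bash
python3 -c "
from h import *
from workcell import observe
st();print(observe()['moment'])"
```

```text
along 0.0918 y 0.0006 h 0.0196 | F along -2.1 y 1.3 n 12.0 | rot err [-0.     0.001 -0.001] grip 0.014723537461906739 t 26.5 q [ 0.68  0.54 -0.37  2.27  3.74  0.24 -1.64]
[0.2047248  0.59801158 0.12955443]
```

Request:
move_arm(plan=[[[0, 0, -0.04, 0, 0, 0, -1], [0, 0, -0.04, 0, 0, 0, -1], [0.06, 0, 0, 0, 0, 0, -1], [0.06, 0, 0, 0, 0, 0, -1], [0.06, 0, 0, 0, 0, 0, -1], [0.06, 0, 0, 0, 0, 0, -1], [0.06, 0, 0, 0, 0, 0, -1], [0.04, 0, 0, 0, 0, 0, -1], [0.03, 0, 0, 0, 0, 0, -1], [0, 0, 0, 0, 0, 0, -1]]])

```text
clock: 27.5
position: [0.5386, -0.1771, 0.1173]
tool_rot: [3.141, 0.646, -3.002]
force: [0.9, 0.2, -1.7]
grip_width: 0.0146
finger_force: 58.9
```

```bash
python3 -c "
from h import *
st()"
```

```text
along 0.0843 y 0.0007 h 0.0209 | F along -0.3 y 0.1 n -1.9 | rot err [-0.     0.001 -0.001] grip 0.014636079433744974 t 27.5 q [ 0.68  0.54 -0.36  2.29  3.74  0.26 -1.63]
```

Request:
move_arm(plan=[[[0.02, 0, 0, 0, 0, 0, -1], [0.02, 0, 0, 0, 0, 0, -1], [0.02, 0, 0, 0, 0, 0, -1], [0.02, 0, 0, 0, 0, 0, -1], [0.02, 0, 0, 0, 0, 0, -1], [0.02, 0, 0, 0, 0, 0, -1], [0.02, 0, 0, 0, 0, 0, -1], [0.02, 0, 0, 0, 0, 0, -1], [0, 0, 0, 0, 0, 0, -1], [0, 0, 0, 0, 0, 0, -1]]])

```text
clock: 28.5
position: [0.5361, -0.1775, 0.1154]
tool_rot: [3.141, 0.646, -3.002]
force: [-0.0, -1.2, -2.7]
grip_width: 0.0146
finger_force: 58.9
```

```bash
python3 -c "
from h import *
st()"
```

```text
along 0.0811 y 0.0007 h 0.0209 | F along -1.7 y -1.2 n -2.0 | rot err [-0.     0.001 -0.001] grip 0.014576972843157836 t 28.5 q [ 0.68  0.54 -0.35  2.29  3.73  0.27 -1.63]
```

Request:
move_arm(plan=[[[0.015, 0, 0, 0, 0, 0, -1], [0.015, 0, 0, 0, 0, 0, -1], [0.01, 0, 0, 0, 0, 0, -1], [0.01, 0, 0, 0, 0, 0, -1], [0.01, 0, 0, 0, 0, 0, -1], [0, 0, 0, 0, 0, 0, -1], [0, 0, 0, 0, 0, 0, -1], [0, 0, 0, 0, 0, 0, -1], [0, 0, 0, 0, 0, 0, -1], [0, 0, 0, 0, 0, 0, -1]]], grip_force=30)

```text
clock: 29.5
position: [0.5352, -0.1776, 0.1148]
tool_rot: [3.141, 0.646, -3.002]
force: [-0.1, 0.3, -2.8]
grip_width: 0.0149
finger_force: 58.9
```

```bash
python3 -c "
from h import *
st()"
```

```text
along 0.0800 y 0.0007 h 0.0209 | F along -1.7 y 0.3 n -2.2 | rot err [-0.     0.001 -0.001] grip 0.014923437370762911 t 29.5 q [ 0.67  0.54 -0.35  2.3   3.73  0.27 -1.63]
```

Request:
move_arm(plan=[[[0.015, 0, 0, 0, 0, 0, -1], [0.015, 0, 0, 0, 0, 0, -1], [0.015, 0, 0, 0, 0, 0, -1], [0.015, 0, 0, 0, 0, 0, -1], [0.01, 0, 0, 0, 0, 0, -1], [0, 0, 0, 0, 0, 0, -1], [0, 0, 0, 0, 0, 0, -1], [0, 0, 0, 0, 0, 0, -1], [0, 0, 0, 0, 0, 0, -1], [0, 0, 0, 0, 0, 0, -1]]])

```text
clock: 30.5
position: [0.534, -0.1778, 0.1139]
tool_rot: [3.141, 0.646, -3.002]
force: [-0.8, 0.3, -2.4]
grip_width: 0.0149
finger_force: 58.9
```

```bash
python3 -c "
from h import *
st()"
```

```text
along 0.0785 y 0.0007 h 0.0209 | F along -2.1 y 0.4 n -1.5 | rot err [-0.     0.001 -0.001] grip 0.014852489539620258 t 30.5 q [ 0.67  0.54 -0.35  2.3   3.73  0.27 -1.62]
```

Request:
move_arm(plan=[[[0.015, 0, 0, 0, 0, 0, -1], [0.015, 0, 0, 0, 0, 0, -1], [0.015, 0, 0, 0, 0, 0, -1], [0.015, 0, 0, 0, 0, 0, -1], [0.015, 0, 0, 0, 0, 0, -1], [0, 0, 0, 0, 0, 0, -1], [0, 0, 0, 0, 0, 0, -1], [0, 0, 0, 0, 0, 0, -1], [0, 0, 0, 0, 0, 0, -1], [0, 0, 0, 0, 0, 0, -1]]])

```text
clock: 31.5
position: [0.5336, -0.1778, 0.1136]
tool_rot: [3.141, 0.648, -3.001]
force: [4.6, 3.2, 5.2]
grip_width: 0.0146
finger_force: 59.3
```

```bash
python3 -c "
from h import *
st()"
```

```text
along 0.0780 y 0.0008 h 0.0209 | F along 7.1 y 2.5 n 1.1 | rot err [ 0.     0.003 -0.   ] grip 0.014627829156835831 t 31.5 q [ 0.67  0.54 -0.35  2.3   3.73  0.28 -1.62]
```

Request:
move_arm(plan=[[[-0.03, 0, 0, 0, 0, 0, -1], [-0.01, 0, 0, 0, 0, 0, -1], [0, 0, 0.02, 0, 0, 0, -1], [0, 0, 0.02, 0, 0, 0, -1], [0, 0, 0.015, 0, 0, 0, -1], [0, 0, 0.01, 0, 0, 0, -1], [0, 0, 0, 0, 0, 0, -1], [0, 0, 0, 0, 0, 0, -1], [0, 0, 0, 0, 0, 0, -1], [0, 0, 0, 0, 0, 0, -1]]])

```text
clock: 32.5
position: [0.5342, -0.1779, 0.1126]
tool_rot: [3.141, 0.646, -3.002]
force: [-1.8, 2.5, 9.1]
grip_width: 0.0149
finger_force: 60.6
```

```bash
python3 -c "
from h import *
from workcell import observe
st();print(observe()['moment'])"
```

```text
along 0.0779 y 0.0006 h 0.0197 | F along 4.3 y 2.7 n 8.1 | rot err [-0.     0.001 -0.001] grip 0.014927797562430255 t 32.5 q [ 0.67  0.54 -0.34  2.3   3.73  0.28 -1.62]
[ 0.34680049 -0.49967421  0.31823034]
```

Request:
move_arm(plan=[[[0, 0, 0, 0, 0, 0, -1], [0, 0, 0, 0, 0, 0, -1], [0, 0, 0, 0, 0, 0, -1], [0, 0, 0, 0, 0, 0, -1], [0, 0, 0, 0, 0, 0, -1], [0, 0, 0, 0, 0, 0, -1], [0, 0, 0, 0, 0, 0, -1], [0, 0, 0, 0, 0, 0, -1], [0, 0, 0, 0, 0, 0, -1], [0, 0, 0, 0, 0, 0, -1]]])

```text
clock: 33.5
position: [0.5342, -0.1778, 0.1126]
tool_rot: [3.141, 0.646, -3.002]
force: [-1.9, 2.1, 10.4]
grip_width: 0.015
finger_force: 60.6
```

```bash
python3 -c "
from h import *
from workcell import observe
st();print(observe()['moment'])"
```

```text
along 0.0779 y 0.0006 h 0.0197 | F along 5.0 y 2.4 n 9.2 | rot err [-0.     0.001 -0.001] grip 0.01496593728502695 t 33.5 q [ 0.67  0.54 -0.34  2.3   3.73  0.28 -1.62]
[ 0.35214742 -0.49138814  0.3474736 ]
```

Request:
move_arm(plan=[[[-0.02, 0, 0, 0, 0, 0, -1], [-0.01, 0, 0, 0, 0, 0, -1], [0, 0, 0, 0, 0, 0, -1], [0, 0, 0, 0, 0, 0, -1], [0, 0, 0, 0, 0, 0, -1], [0, 0, 0, 0, 0, 0, -1], [0, 0, 0, 0, 0, 0, -1], [0, 0, 0, 0, 0, 0, -1], [0, 0, 0, 0, 0, 0, -1], [0, 0, 0, 0, 0, 0, -1]]])

```text
clock: 34.5
position: [0.5342, -0.1778, 0.1126]
tool_rot: [3.141, 0.645, -3.002]
force: [-3.0, 1.7, 7.7]
grip_width: 0.0148
finger_force: 60.4
```

```bash
python3 -c "
from h import *
from workcell import observe
st();print(observe()['moment'])"
```

```text
along 0.0780 y 0.0006 h 0.0197 | F along 2.5 y 2.1 n 7.8 | rot err [-0.     0.    -0.001] grip 0.01482472675301239 t 34.5 q [ 0.67  0.54 -0.34  2.3   3.73  0.28 -1.62]
[ 0.16208176 -0.05306868  0.32282721]
```

Request:
move_arm(plan=[[[0, 0, 0, 0, 0, 0, -1], [0, 0, 0, 0, 0, 0, -1], [0, 0, 0, 0, 0, 0, -1], [0, 0, 0, 0, 0, 0, -1], [0, 0, 0, 0, 0, 0, -1], [0, 0, 0, 0, 0, 0, -0.2], [0, 0, 0, 0, 0, 0, 0], [0, 0, 0, 0, 0, 0, 0.1], [0, 0, 0, 0, 0, 0, 0.1], [0, 0, 0, 0, 0, 0, 0.1]]])

```text
clock: 35.5
position: [0.5346, -0.1777, 0.1127]
tool_rot: [3.141, 0.646, -3.002]
force: [0.2, -0.1, 0.5]
grip_width: 0.0474
finger_force: 0.0
```

```bash
python3 -c "
from h import *
st()"
```

```text
along 0.0783 y 0.0007 h 0.0195 | F along 0.4 y -0.1 n 0.3 | rot err [-0.     0.001 -0.001] grip 0.047362039874566136 t 35.5 q [ 0.67  0.54 -0.34  2.3   3.73  0.28 -1.62]
```

Request:
move_arm(plan=[[[0, 0, -0.4, 0, 0, 0, 0.1], [0, 0, -0.6, 0, 0, 0, 0.1], [0, 0, -0.8, 0, 0, 0, 0.1], [0, 0, -0.8, 0, 0, 0, 0.1], [0, 0, -0.8, 0, 0, 0, 0.1], [0, 0, -0.4, 0, 0, 0, 0.1], [0, 0, 0, 0, 0, 0, 0.1], [0, 0, 0, 0, 0, 0, 0.1], [0, 0, 0, 0, 0, 0, 0.1], [0, 0, 0, 0, 0, 0, 0.1]]])

```text
clock: 36.5
position: [0.4895, -0.1838, 0.1731]
tool_rot: [3.14, 0.645, -3.002]
force: [-0.0, 0.4, -0.2]
grip_width: 0.0471
finger_force: 0.0
```

Run:
```python
from h import *
from workcell import grab_frame
st()
F={n:grab_frame(n) for n in("side","top")};pickle.dump(F,open("f5.pkl","wb"))
a=cv2.resize(F["side"]["color"][165:290,205:305,::-1],None,fx=4,fy=4,interpolation=3)
b=cv2.resize(F["top"]["color"][165:290,285:385,::-1],None,fx=4,fy=4,interpolation=3)
cv2.imwrite("pics/c5.png",cv2.convertScaleAbs(np.hstack([a,b]),alpha=1.7))
```

```text
along 0.0783 y 0.0010 h 0.0952 | F along -0.1 y 0.4 n -0.2 | rot err [ 0.001  0.    -0.001] grip 0.04711062501227404 t 36.5 q [ 0.92  0.39 -0.56  2.34  4.22  0.16 -2.08]
```

View pics/c5.png

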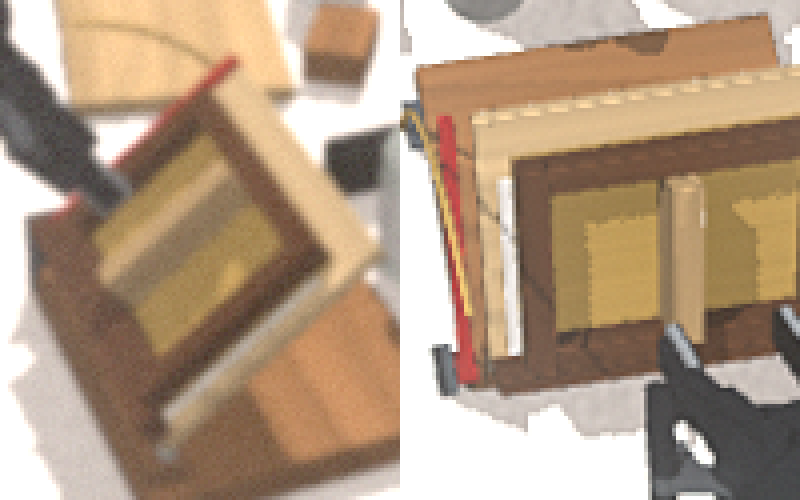

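Run:
```python
from h import *
G={k:cv2.cvtColor(pickle.load(open(k+".pkl","rb"))["top"]["color"],cv2.COLOR_RGB2GRAY).astype(float) for k in("f2","f3","f4","f5")}
for c in (310,330,350,370):
    for k,g in G.items():
        col=g[183:202,c-3:c+4].mean(1);print(c,k,(col).astype(int).tolist())
```

```text
310 f2 [85, 85, 84, 81, 83, 84, 84, 84, 85, 86, 85, 96, 112, 117, 116, 103, 106, 108, 109]
310 f3 [100, 100, 98, 94, 97, 98, 98, 97, 98, 110, 129, 136, 138, 124, 128, 129, 131, 132, 133]
310 f4 [87, 87, 86, 82, 84, 85, 86, 85, 85, 95, 112, 118, 120, 108, 111, 112, 114, 115, 115]
310 f5 [87, 87, 85, 83, 84, 86, 85, 85, 88, 100, 117, 122, 108, 109, 114, 115, 116, 117, 116]
330 f2 [86, 84, 81, 80, 81, 83, 83, 84, 98, 111, 116, 115, 103, 105, 107, 109, 110, 109, 107]
330 f3 [101, 100, 96, 95, 96, 96, 107, 127, 137, 140, 124, 128, 130, 131, 133, 132, 130, 128, 131]
330 f4 [87, 86, 82, 81, 81, 82, 91, 109, 117, 120, 107, 110, 111, 113, 114, 114, 113, 104, 79]
330 f5 [88, 86, 82, 81, 82, 87, 101, 116, 121, 108, 111, 113, 114, 115, 115, 114, 113, 112, 102]
350 f2 [85, 82, 80, 79, 81, 96, 110, 113, 112, 102, 106, 107, 109, 109, 109, 107, 106, 109, 113]
350 f3 [101, 97, 95, 109, 126, 132, 135, 124, 128, 129, 131, 132, 132, 130, 129, 131, 136, 139, 139]
350 f4 [85, 83, 80, 92, 107, 113, 116, 106, 109, 110, 112, 113, 113, 112, 104, 78, 50, 49, 51]
350 f5 [86, 82, 86, 102, 113, 117, 107, 110, 112, 113, 114, 114, 113, 112, 113, 101, 64, 47, 51]
370 f2 [83, 80, 96, 110, 112, 111, 102, 105, 107, 107, 109, 108, 107, 108, 110, 113, 114, 114, 110]
370 f3 [111, 125, 131, 134, 125, 128, 129, 130, 132, 132, 130, 130, 133, 137, 138, 139, 136, 132, 150]
370 f4 [94, 106, 111, 114, 107, 109, 110, 111, 112, 112, 112, 105, 80, 52, 52, 53, 54, 54, 53]
370 f5 [105, 112, 116, 106, 110, 111, 112, 114, 114, 113, 113, 115, 101, 65, 52, 53, 54, 56, 53]
```

```bash
python3 -c "
from workcell import job_done
print(job_done())"
```

```text
the job is handed in; nothing more can be done
None
```

I handed the job in at about 36.6 s of the 64 s; the hand-in returned no verdict. By my measurements the board is within about 0.02 rad of the gauge arm, and the mould lies square against the ledge after a press of about 10 N held for over a second, with the gripper clear.

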